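# Set the lamp's contact gap with a gauge

## Robot

A 6-joint arm with a two-finger parallel gripper is mounted at the origin on the work surface. World frame = base frame: x ahead of the robot, y to its left, z up, the work surface at z = 0. Lengths are in m, angles in rad, forces in N, time in s.
With the tool pointing down it reaches from about 0.325 to 0.925 m from the base axis. Payload 3.1 kg.
Tool frame: the origin (TCP) lies between the finger pads; the fingertips stand 22 mm ahead of it and the grasp point (between the pads) lies 3 mm ahead of it (tip_reach is the y of the fingertips in the tool frame, in m); y points along the fingers, x is the direction in which the jaws open and shut, and the axes are right-handed (so a half turn about y gives the same grasp; the last joint's range is limited). The gripper opens to 85 mm and grips with 20 to 120 N. Pads are 22 mm wide; open, the fingers measure 114 mm over their backs; the gripper's body (76 mm by 85 mm) begins 54 mm behind the grasp point. The pads swing forward as they close: fully open they stand 13 mm farther back than shut.
Start: joints at [-1.438, 0.217, 1.613, -0, 1.311, -0.112], TCP at [0.151, -0.606, 0.253] pointing down, gripper open.
Joint ranges: [-2.75, 2.75], [-0.78, 2.1], [0.31, 2.55], [-1.13, 4.27], [0.13, 2.63], [-2.58, 2.58]. Speed limits (rad/s): [2.79, 2.79, 3.14, 3.14, 3.14, 3.14].

## Interface

Orientations are given as a unit quaternion [x, y, z, w].
In Python, from plant import * gives the robot as it stands.
- The arm moves only by the tool drive_tool, never from a script. Its argument "motion" is a list of rows, each a list of 5 numbers: the shift along the tool's x, y, z in units of 50 mm (1.0 is 50 mm), then the turn about the tool's y in degrees, then the opening, from 0 (shut) to 1 (fully open). In form: [[x, y, z, turn, gripper], ...]. A call has 1 to 10 rows; each row shifts and turns the pose as measured when the row begins, along the tool's axes as they then stand; what a row does not reach is not made up. A row lasts 1/10 s, in which the tool goes at most 50 mm and 8.59 degrees, less where a joint would pass 70% of its speed; a pose out of reach is approached as far as the arm can. A call is refused whole if a number of a shift passes 1 or a number of a turn 8.59, either way. A call with a gripper value outside its range is refused whole. The fingers move at their own pace and stop on an object; "squeeze" is the grip in N (left out, the last holds). Time passes only in rows, so rows that do not move let the fingers close. It gives the time, the measured TCP pose, the force and the opening at its end, in the units of the state.
- observe(): the state, without advancing time (a new reading comes with each control period).
- camera(name): name is "side" or "top" or "wrist"; returns the picture (400x640x3 uint8, red, green, blue); there is no depth.
- camera_model(name): a dict with "fx", "fy", "cx", "cy" (pixels), "k1" (the pictures are not rectified: a ray, as slopes to the right and down, at radius r is drawn at 1 + k1 r^2 times it, then the intrinsics apply), "world_to_cam" (4x4, takes a point from world to camera coordinates); the wrist camera has in their place "tool_from_camera" (4x4, takes a point from camera to tool coordinates, whose origin is the TCP and whose axes are the tool frame's). Camera axes: x right, y down, z forward; pixel columns grow to the right and rows downward; lengths in m; the calibration is good to about 2 mm. A picture is of the moment at which its call begins: read the wrist's pose just before it. camera_model takes no time and is no camera call.
- close_job(): hands the job in, once; it reports no verdict.
Trained networks look in the newest picture that a camera, given by its name, has taken for a name from the list of things; names that differ only in an ending like _2 or _b are one class to them, and where a whole thing is asked for, a point or a joint stands for the part that bears it (a point fixed in the world has none). Each returns a list of dicts, best first, with "score" (0 to 1); they miss things now and then, are a little off and sometimes report something else, mostly with a low value. They report only what shows in the picture. A call takes as long as a camera call.
- recognise(camera, target): "extent" ([left, top, right, bottom] in pixels, round what is visible of it).
The state is a dict: "clock": time; "q": joint angles; "dq": joint speeds; "joint_efforts": joint torques, N m; "position": TCP position; "orientation": TCP orientation; "wrist_force": force on the tool from outside, world axes, zero at the start; "wrist_torque": the same for the moment, N m; "opening": finger opening in m.
Only numpy, scipy, OpenCV 4.12 (cv2) and the standard library are available. Lean on these libraries where they do the work, as an engineer would, in place of code of your own. Each camera call takes 0.05 s, during which the arm holds its last target.

## Task

With the bulb out, set the contact gap in the foot of the brass lamp. First slide the red-handled gauge along the plinth until its blade tip is about 20 mm past the middle of the contact shoe; then turn the copper adjusting screw clockwise until the gauge just drags (a pull of about 7 N starts it sliding), never clamping it hard. Leave the gauge in the gap, let go, and leave the bulb, dish, comb and coaster alone.

Things in the scene. Friction and masses are not known exactly. Their poses are not given: they have to be found in the camera images.
- adjuster: Gap adjuster on the lamp's fixed brass plinth. Origin: on the plinth's flat top (22 mm over the table), straight below the screw axis, mid-gap. z up; +x is the way the gauge slides in, towards the lampholder. Plinth 110 mm wide, from x = -165 to 60 mm. Two 12 mm pillars at y = +-34 mm carry a bridge (22 mm along x, 84 mm along y) with underside 36 mm and top 45 mm above the origin.
- shoe_axis (a point): Fixed point on the screw axis 20 mm above the plinth top. Round steel contact shoe, 18 mm across, hangs on this axis under the bridge; at the start 1.5 to 8 mm too high to touch the gauge, how much is not known. It is sprung: once it touches, each further radian of screw presses about 9 N harder. Good setting: 3.5 to 9.5 N; over 15 N harms the gauge.
- screw_grip (a point): Centre of the round fluted copper knob, 36 mm across, 28 mm high, on its vertical axis, 66 mm above the plinth top. Fixed point: neither turns nor sinks. Clockwise from above lowers the shoe 3 mm per radian. Turning takes about 0.07 N m (under 0.05 more when the shoe presses); it stays where left. From start to the right drag: 0.9 to 3.6 rad, different each time; take it in several grips.
- lampholder (a point): Top of the empty brass lampholder, 40 mm across, 106 mm over the table, 135 mm beyond the screw axis (+x). Fixed.
- gauge_grip (a point): Centre of the gauge's red handle, a standing block 24 mm long (x), 14 mm wide (y), 40 mm high, flat on the plinth (point 20 mm above its underside). The blade, 14 mm wide, 4 mm thick, lies on the plinth and points along +x. 60 g. Friction 0.6 on each face: with the shoe pressing N newtons the gauge slides at a pull of about 1.2 x N, give or take a tenth.
- gauge_tip (a point): Tip of the gauge's blade, 2 mm above its underside, 105 mm ahead (+x) of the handle's centre. At the start 20 to 45 mm short of the screw axis.
- bulb: Pearl bayonet bulb, 101 mm long and 58 mm across, on its side on a small cork rest; origin under its middle. Leave alone.
- dish: Blue cloisonne pin dish, 84 mm across, 28 mm high; origin under its middle. Leave alone.
- comb: Amber tortoiseshell comb, 130 mm long, 36 mm wide, 5 mm thick, flat on the table; origin under its middle. Leave alone.
- coaster: Green celadon coaster, 92 mm across, 8 mm thick; origin under its middle. Leave alone.

How it is judged:
By the outcome, as a careful person would: the job done as asked, in the order asked, and still so for the second after the job is handed in, with the robot touching nothing.
It also fails if it takes over 72 s, if anything falls off the work surface, if the arm or the gripper's body presses on something with over 40 N, if the wrist force passes 120 N, or if a joint passes its speed limit or range.

## Working session

There is one attempt and no reset: what is moved stays moved. The work goes in short steps, Python scripts to look and compute and a tool call to move; the robot and the scene stay as the last step left them, time stands still between calls to the robot, and variables do not carry over. Pictures are saved under pics/ and viewed, and the job is handed in when it is done.

Besides the shell and the picture viewer there is one more tool, called after "Call:" as name(argument=value, ...), one argument or row to a line, values as JSON. drive_tool: Moves the arm, as the interface text tells. Its arguments: {"type":"object","properties":{"motion":{"type":"array","items":{"type":"array","items":{"type":"number"}}},"squeeze":{"type":"number"}},"required":["motion"]}

```bash
mkdir -p pics; ls; cat > h.py <<'E'
from plant import *
import numpy as np, cv2
from scipy.spatial.transform import Rotation as R
def snap(n,f):
    s=observe(); im=camera(n); cv2.imwrite('pics/'+f,im[:,:,::-1]); return s,im
def ray(n,u,v,s=None):
    m=camera_model(n)
    x=(u-m['cx'])/m['fx'];y=(v-m['cy'])/m['fy']
    a,b=x,y
    for _ in range(30):
        k=1+m['k1']*(a*a+b*b); a,b=x/k,y/k
    d=np.array([a,b,1.])
    if n=='wrist':
        T=np.eye(4);T[:3,:3]=R.from_quat(s['orientation']).as_matrix();T[:3,3]=s['position']
        T=T@np.array(m['tool_from_camera'])
    else: T=np.linalg.inv(np.array(m['world_to_cam']))
    return T[:3,3],T[:3,:3]@d
def atz(n,u,v,z,s=None):
    o,d=ray(n,u,v,s); return o+d*(z-o[2])/d[2]
def proj(n,p,s=None):
    m=camera_model(n)
    if n=='wrist':
        T=np.eye(4);T[:3,:3]=R.from_quat(s['orientation']).as_matrix();T[:3,3]=s['position']
        T=np.linalg.inv(T@np.array(m['tool_from_camera']))
    else: T=np.array(m['world_to_cam'])
    c=T@np.append(p,1); a,b=c[:2]/c[2]; k=1+m['k1']*(a*a+b*b)
    return np.array([m['fx']*a*k+m['cx'],m['fy']*b*k+m['cy']])
E
python3 - <<'E'
from h import *
for n in ['top','side','wrist']:
    s,im=snap(n,n+'0.png')
    for t in ['adjuster','screw_grip','gauge_grip','lampholder','gauge_tip']:
        print(n,t,[(round(d['score'],2),[round(x) for x in d['extent']]) for d in recognise(n,t)[:2]])
print({k:np.round(v,3) for k,v in observe().items()})
print(R.from_quat(s['orientation']).as_matrix().round(3)); print(camera_model('wrist'),camera_model('top'))
E
```

```text
pics
top adjuster [(0.78, [356, 204, 398, 222])]
top screw_grip [(0.6, [356, 200, 394, 220])]
top gauge_grip [(0.85, [370, 231, 388, 282])]
top lampholder [(0.88, [335, 131, 406, 292])]
top gauge_tip [(0.77, [372, 230, 387, 284])]
side adjuster [(0.56, [316, 225, 335, 264])]
side screw_grip [(0.73, [312, 220, 336, 262])]
side gauge_grip [(0.58, [255, 254, 310, 277]), (0.31, [243, 206, 412, 306])]
side lampholder [(0.81, [243, 207, 412, 308])]
side gauge_tip [(0.65, [252, 253, 311, 277]), (0.42, [314, 224, 336, 262])]
wrist adjuster []
wrist screw_grip []
wrist gauge_grip []
wrist lampholder []
wrist gauge_tip []
{'clock': np.float64(0.9), 'q': array([-1.438,  0.217,  1.613, -0.   ,  1.311, -0.112]), 'dq': array([ 0.   ,  0.001, -0.   , -0.   ,  0.001, -0.001]), 'joint_efforts': array([ 0.0000e+00, -3.9688e+01, -3.0426e+01, -0.0000e+00,  1.0000e-03,
        0.0000e+00]), 'position': array([ 0.151, -0.606,  0.253]), 'orientation': array([ 0.557, -0.435,  0.435, -0.557]), 'wrist_force': array([ 0.318, -0.412, -0.507]), 'wrist_torque': array([ 0.007, -0.015, -0.   ]), 'opening': np.float
[... 268 characters left out ...]
23e-04,  7.38224262e-04,
        -2.44733895e-04],
       [-8.06230342e-04, -2.86313641e-01,  9.58135611e-01,
        -1.20854056e-01],
       [-1.19637898e-04, -9.58135888e-01, -2.86313825e-01,
         7.23036582e-02],
       [ 0.00000000e+00,  0.00000000e+00,  0.00000000e+00,
         1.00000000e+00]])} {'fx': 504.2013877869631, 'fy': 504.2013877869631, 'cx': 319.42229163012763, 'cy': 194.01379524844242, 'k1': 0.020487779800469282, 'world_to_cam': array([[ 0.00941217, -0.99986074, -0.01378096,  0.04615665],
       [-0.98129167, -0.00658535, -0.19241437,  0.65941259],
       [ 0.19229682,  0.01533418, -0.981217  ,  1.0210707 ],
       [ 0.        ,  0.        ,  0.        ,  1.        ]])}
```

View pics/top0.png

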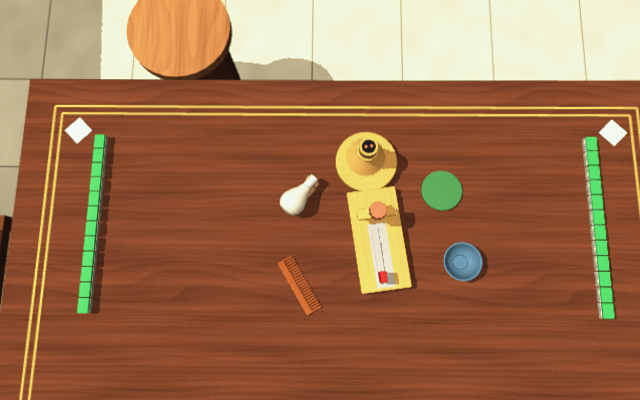

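View pics/side0.png

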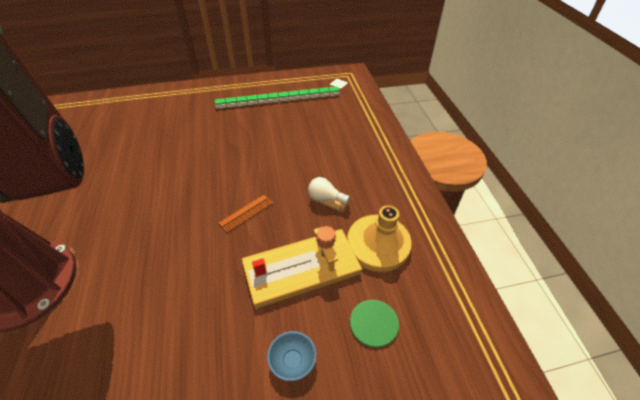

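```bash
python3 - <<'E'
from h import *
z=.088
print('knob',atz('top',375,210,.1),'handle',atz('top',379,275,.05))
print('lampholder top', [atz('top',u,v,.106).round(3) for u,v in [(370,140),(370,150)]])
E
```

```text
knob [ 0.61917918 -0.06412375  0.1       ] handle [ 0.48853872 -0.07566124  0.05      ]
lampholder top [array([ 0.768, -0.055,  0.106]), array([ 0.746, -0.055,  0.106])]
```

```bash
python3 - <<'E'
from h import *
im=cv2.imread('pics/top0.png')[120:300,320:430]
cv2.imwrite('pics/topz.png',cv2.resize(im,None,fx=3.3,fy=3.3,interpolation=cv2.INTER_CUBIC)[:600])
im=cv2.imread('pics/side0.png')[195:315,235:415]
cv2.imwrite('pics/sidez.png',cv2.resize(im,None,fx=4.4,fy=4.4,interpolation=cv2.INTER_CUBIC))
E
```

```text
(no output)
```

View pics/topz.png

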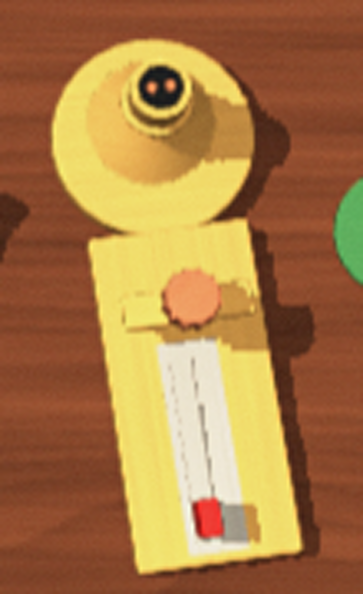

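View pics/sidez.png

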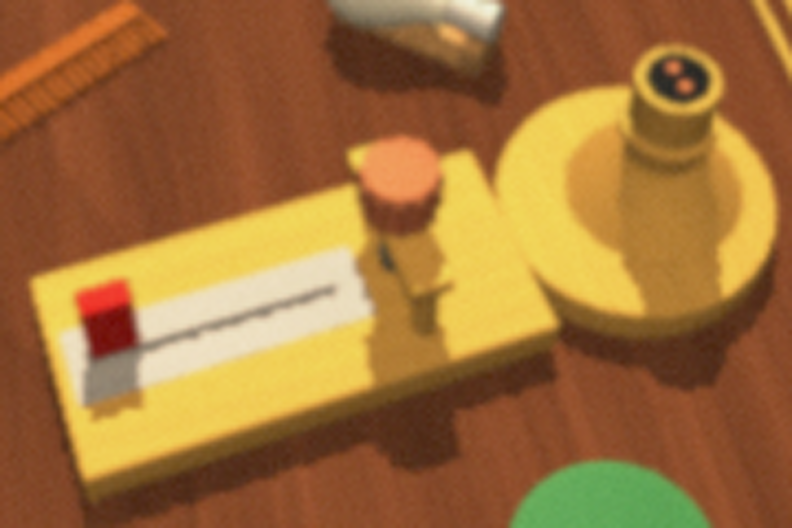

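```bash
python3 - <<'E'
from h import *
from scipy.optimize import least_squares
P=lambda n,u,v,z:print(n,u,v,atz(n,u,v,z).round(4))
P('top',383,277,.062);P('side',258.6,262.5,.062)
P('top',377.9,210.3,.102);P('side',325.9,232.5,.102)
P('top',368.5,147.3,.106);P('side',389.3,212.7,.106)
C=[(347.9,192.7,60,55),(394.8,186.7,60,-55),(410.9,286.7,-165,-55),(362.4,293.6,-165,55)]
S=[(241.5,258,-165,55),(342,229.5,60,55),(362,269,60,-55),(254.5,303,-165,-55)]
obs=[('top',*c,0) for c in C]+[('side',*c,0) for c in S]+[('top',377.9,210.3,0,0,80),('side',325.9,232.5,0,0,80),('top',368.5,147.3,135,0,84),('side',389.3,212.7,135,0,84)]
def W(p,x,y,z):
    c,s=np.cos(p[2]),np.sin(p[2]);return np.array([p[0]+c*x-s*y,p[1]+s*x+c*y,.022+z])
def f(p):
    return np.concatenate([proj(n,W(p,x/1e3,y/1e3,z/1e3))-[u,v] for n,u,v,x,y,z in obs])
r=least_squares(f,[.62,-.064,.08],loss='soft_l1');print(r.x,r.fun.reshape(-1,2).round(1).tolist())
g=[('top',383,277),('side',258.6,262.5)]
q=least_squares(lambda a:np.concatenate([proj(n,W(r.x,a[0],a[1],.040))-[u,v] for n,u,v in g]),[-.13,0]);print('handle local',q.x,q.fun)
E
```

```text
top 383 277 [ 0.4841 -0.0827  0.062 ]
side 258.6 262.5 [ 0.4845 -0.0849  0.062 ]
top 377.9 210.3 [ 0.6183 -0.0699  0.102 ]
side 325.9 232.5 [ 0.619  -0.0704  0.102 ]
top 368.5 147.3 [ 0.7517 -0.0515  0.106 ]
side 389.3 212.7 [ 0.7528 -0.0513  0.106 ]
[ 0.61925482 -0.07081639  0.14210378] [[-1.6, -0.1], [0.1, -0.6], [0.9, 0.8], [-1.2, 0.7], [-0.4, -0.3], [0.1, -1.3], [0.8, -0.2], [-1.0, 1.3], [0.4, -0.5], [0.2, 0.1], [0.1, -0.6], [0.1, 0.1]]
handle local [-0.13542596  0.00636244] [ 0.48006951 -0.09923572 -0.17311983 -0.50697694]
```

Call:
drive_tool(
  motion=[
    [-0.67, 0, 0.73, 0, 1],
    [-0.67, 0, 0.73, 0, 1],
    [-0.67, 0, 0.73, 0, 1],
    [-0.67, 0, 0.73, 0, 1],
    [-0.67, 0, 0.73, 0, 1],
    [-0.67, 0, 0.73, 0, 1],
    [-0.67, 0, 0.73, 0, 1],
    [-0.67, 0, 0.73, 0, 1],
    [-0.67, 0, 0.73, 0, 1],
    [-0.67, 0, 0.73, 0, 1],
  ],
)

```text
clock: 1.9
position: [0.4272, -0.1929, 0.2536]
orientation: [0.555, -0.436, 0.442, -0.553]
wrist_force: [1.4, -0.4, 0.1]
opening: 0.085
```

Call:
drive_tool(
  motion=[
    [-0.6, 0, 0.65, 0, 1],
    [-0.6, 0, 0.65, 0, 1],
    [-0.6, 0, 0.6, 6, 1],
    [0, 0, 0, 0, 1],
  ],
)

```text
clock: 2.3
position: [0.5039, -0.0737, 0.255]
orientation: [-0.531, 0.462, -0.471, 0.532]
wrist_force: [-0.5, -0.3, 0.7]
opening: 0.0852
```

```bash
python3 - <<'E'
from h import *
s,im=snap('wrist','w1.png')
print(s['position'],R.from_quat(s['orientation']).as_matrix().round(3),s['q'],s['wrist_force'],s['wrist_torque'])
p=[0.61925482,-0.07081639,0.14210378]
import math
for x,y,z in [(0,0,.08),(-.135,.006,.04),(-.03,.006,.004),(-.165,.055,0)]:
    c,sn=math.cos(p[2]),math.sin(p[2]); print(proj('wrist',[p[0]+c*x-sn*y,p[1]+sn*x+c*y,.022+z],s))
for t in ['screw_grip','gauge_grip','gauge_tip']:
    print(t,[(round(d['score'],2),[round(x) for x in d['extent']]) for d in recognise('wrist',t)[:2]])
E
```

```text
[ 0.50385634 -0.0736904   0.25497561] [[ 0.129  0.011  0.992]
 [-0.992 -0.008  0.129]
 [ 0.009 -1.     0.01 ]] [-0.28053188 -0.04174875  1.88854631 -0.00483276  1.2818032   1.16186424] [-0.52881937 -0.29765028  0.6721917 ] [-0.02575485 -0.06191877 -0.01906093]
[327.91375402  45.07820649]
[320.05224056 200.51314373]
[318.22506831  89.74514412]
[275.37542187 216.98629142]
screw_grip [(0.73, [278, 22, 375, 71]), (0.71, [119, 124, 201, 237])]
gauge_grip [(0.58, [310, 89, 325, 208])]
gauge_tip [(0.6, [310, 92, 329, 210])]
```

View pics/w1.png

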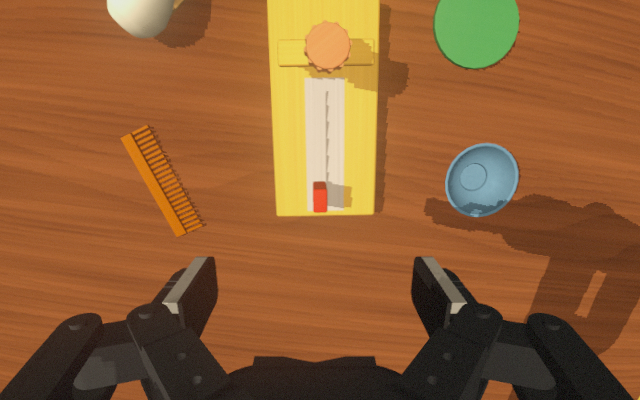

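```bash
python3 - <<'E'
import cv2
im=cv2.imread('pics/w1.png')[60:225,260:390]
cv2.imwrite('pics/w1z.png',cv2.resize(im,None,fx=3.6,fy=3.6,interpolation=cv2.INTER_CUBIC))
E
```

```text
(no output)
```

View pics/w1z.png

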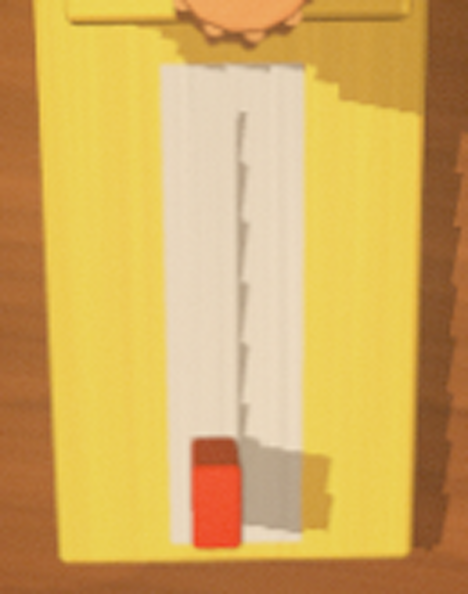

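```bash
cat >> h.py <<'E'
A=[0.6190,-0.0708,0.142]
def loc(w,A=A):
    c,s=np.cos(A[2]),np.sin(A[2]); d=np.asarray(w)-[A[0],A[1],.022]; return np.array([c*d[0]+s*d[1],-s*d[0]+c*d[1],d[2]])
def wld(x,y,z,A=A):
    c,s=np.cos(A[2]),np.sin(A[2]); return np.array([A[0]+c*x-s*y,A[1]+s*x+c*y,.022+z])
def tool():
    s=observe(); M=R.from_quat(s['orientation']).as_matrix(); 
    if M[1,0]<0 or True: pass
    print('local TCP',(1e3*loc(s['position'])).round(1),'yaw z rel deg',np.degrees(np.arctan2(M[1,2],M[0,2])-A[2]).round(2),'tilt',M[2].round(4),'F',s['wrist_force'].round(2),'T',s['wrist_torque'].round(3),'t',round(s['clock'],2),'op',round(s['opening'],4),'q',np.round(s['q'],2))
    return s,M
def togo(x,y,z):
    s,M=tool(); print('tool shift/50mm', (M.T@(wld(x,y,z)-s['position'])/.05).round(3))
E
python3 - <<'E'
from h import *
s=observe()
u=lambda a,b:(a/3.6+260,b/3.6+60)
for n,a,z in [('blade edge tip',(240,112),.026),('blade edge near handle',(240,435),.024),('handle top',(217.5,506),.062),('pl L',(62,558),.022),('pl R',(411,552),.022),('pl L up',(40,100),.022),('pl R up',(423,100),.022),('strip',(163,67),.022),('strip',(303,67),.022)]:
    print(n,(1e3*loc(atz('wrist',*u(*a),z,s))).round(1))
togo(-.1354,.006,.022)
E
```

```text
blade edge tip [-35.   -7.7   4. ]
blade edge near handle [-127.5   -7.1    2. ]
handle top [-138.3    0.9   40. ]
pl L [-165.8   48.1    0. ]
pl R [-166.2  -60.1    0. ]
pl L up [-30.5  48.1   0. ]
pl R up [-32.1 -59.5   0. ]
strip [-22.4  13.5   0. ]
strip [-22.9 -25.6   0. ]
local TCP [-117.5    9.   232.5] yaw z rel deg -0.95 tilt [ 0.0113 -0.9999  0.0074] F [-0.01 -0.8  -0.55] T [-0.008 -0.033 -0.047] t 2.5 op 0.0854 q [-0.29 -0.04  1.89 -0.01  1.28  1.16]
tool shift/50mm [ 0.019  4.207 -0.389]
```

Call:
drive_tool(
  motion=[
    [0.02, 0.9, -0.18, -1, 0.6],
    [0, 0.9, -0.18, 0, 0.6],
    [0, 0.9, 0, 0, 0.6],
    [0, 0.3, 0, 0, 0.6],
    [0, 0, 0, 0, 0.6],
  ],
)

```text
clock: 3.0
position: [0.4847, -0.0929, 0.1036]
orientation: [0.532, -0.458, 0.474, -0.532]
wrist_force: [-0.4, -0.1, 0.7]
opening: 0.0514
```

```bash
python3 - <<'E'
from h import *
s,im=snap('wrist','w2.png')
togo(-.1354,.006,.032)
print('pred',proj('wrist',wld(-.1354,.006,.04),s))
E
```

```text
local TCP [-135.9   -2.9   82.4] yaw z rel deg -0.5 tilt [ 0.0176 -0.9997  0.0149] F [-0.53  0.49 -0.49] T [ 0.047  0.046 -0.037] t 3.05 op 0.0515 q [-0.33  0.11  2.04 -0.01  0.96  1.12]
tool shift/50mm [-0.196  1.004 -0.007]
pred [295.91700428 243.04601883]
```

View pics/w2.png

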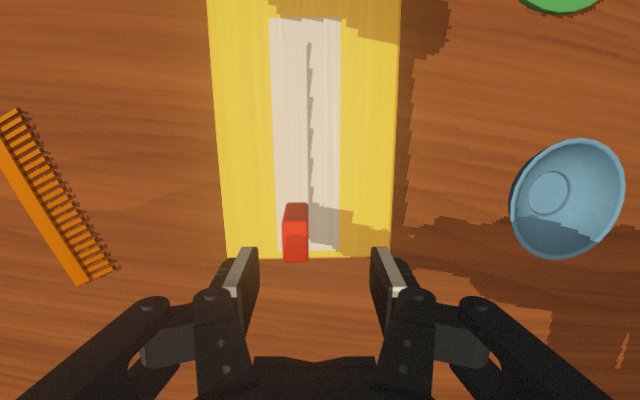

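Call:
drive_tool(
  motion=[
    [-0.2, 0, -0.02, -0.5, 0.6],
    [0, 0.25, 0, 0, 0.6],
    [0, 0.25, 0, 0, 0.6],
    [0, 0.25, 0, 0, 0.6],
    [0, 0.2, 0, 0, 0.6],
    [0, 0, 0, 0, 0.6],
  ],
)

```text
clock: 3.65
position: [0.4876, -0.086, 0.0585]
orientation: [-0.532, 0.452, -0.475, 0.535]
wrist_force: [-0.7, -0.4, -0.3]
opening: 0.0512
```

```bash
python3 - <<'E'
from h import *
s,im=snap('wrist','w3.png')
togo(-.1354,.006,.032)
E
```

```text
local TCP [-131.9    3.4   37. ] yaw z rel deg -0.06 tilt [ 0.0231 -0.9994  0.0255] F [ 0.47  0.33 -0.34] T [0.008 0.031 0.051] t 3.7 op 0.0511 q [-0.31  0.19  2.06 -0.01  0.86  1.13]
tool shift/50mm [-0.054  0.097 -0.073]
```

View pics/w3.png

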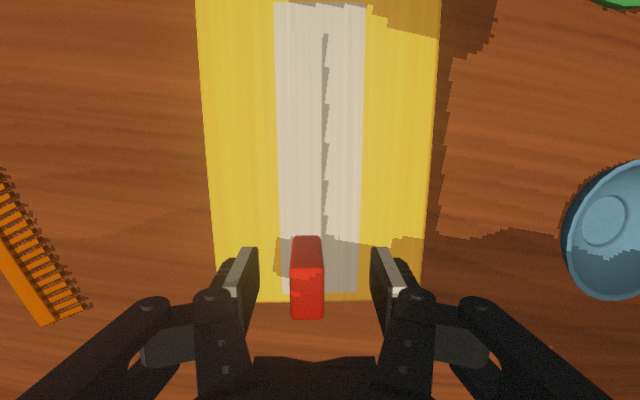

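Call:
drive_tool(
  motion=[
    [-0.06, 0.08, -0.07, 0, 0.6],
    [0, 0, 0, 0, 0.3],
    [0, 0, 0, 0, 0.15],
    [0, 0, 0, 0, 0.1],
    [0, 0, 0, 0, 0.1],
  ],
  squeeze=20,
)

```text
clock: 4.2
position: [0.4848, -0.0836, 0.0553]
orientation: [-0.532, 0.451, -0.476, 0.536]
wrist_force: [-0.5, 0.2, -0.3]
opening: 0.0137
```

```bash
python3 - <<'E'
from h import *
togo(-.0854,.0,.032)
E
```

```text
local TCP [-134.7    6.3   33.3] yaw z rel deg -0.04 tilt [ 0.0238 -0.9994  0.027 ] F [-0.45  0.19 -0.33] T [-0.007  0.083 -0.03 ] t 4.2 op 0.0137 q [-0.31  0.19  2.07 -0.01  0.84  1.13]
tool shift/50mm [0.124 0.056 0.985]
```

Call:
drive_tool(
  motion=[
    [0.03, 0.01, 0.2, 0, 0],
    [0.03, 0.01, 0.2, 0, 0],
    [0.03, 0.01, 0.2, 0, 0],
    [0.03, 0, 0.2, 0, 0],
    [0, 0, 0, 0, 0],
  ],
)

```text
clock: 4.7
position: [0.5302, -0.0844, 0.0559]
orientation: [-0.532, 0.45, -0.477, 0.536]
wrist_force: [0.6, -0.3, -1.3]
opening: 0.0136
```

```bash
python3 - <<'E'
from h import *
togo(-.0854,.0,.0333)
E
```

```text
local TCP [-89.9  -0.9  33.9] yaw z rel deg -0.04 tilt [ 0.0249 -0.9993  0.0296] F [ 0.59 -0.3  -1.26] T [ 0.018 -0.018 -0.002] t 4.7 op 0.0136 q [-0.28  0.27  1.97 -0.01  0.87  1.16]
tool shift/50mm [-0.018  0.014  0.089]
```

```bash
python3 - <<'E'
from h import *
s,im=snap('wrist','w4.png')
s,im2=snap('side','s4.png')
c=cv2.resize(im2[200:310,235:400],None,fx=4.4,fy=4.4,interpolation=cv2.INTER_CUBIC)
cv2.imwrite('pics/s4z.png',c[:,:,::-1])
E
```

```text
(no output)
```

View pics/w4.png

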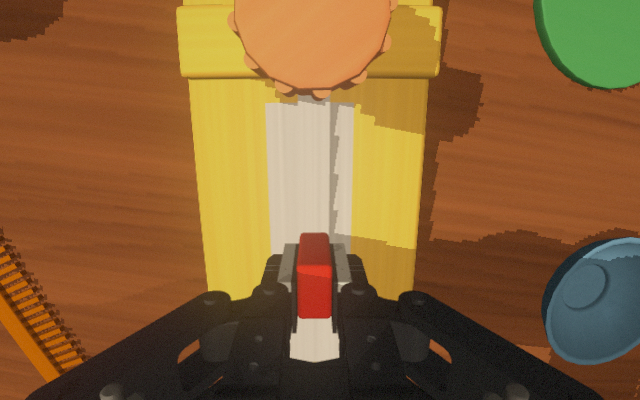

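View pics/s4z.png

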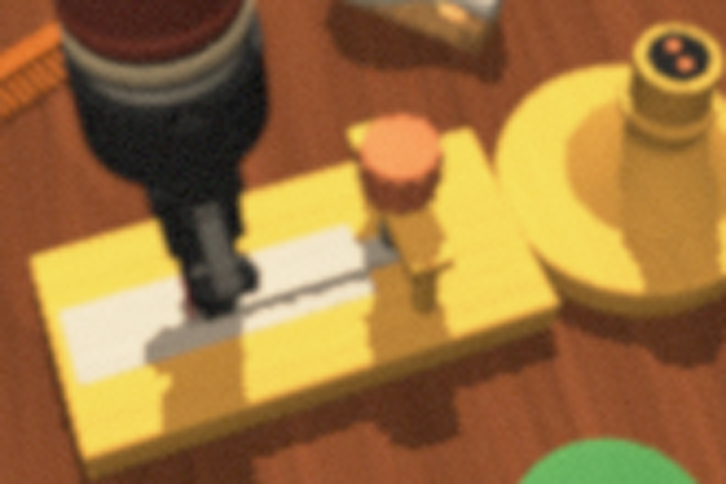

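```bash
python3 - <<'E'
from h import *
s=observe()
print((1e3*loc(atz('wrist',314,291,.062,s))).round(1), 'knob',(1e3*loc(atz('wrist',311,15,.102,s))).round(1))
T=lambda p:print(proj('wrist',p,s).round(0))
for x in (-.0985,-.0745): T(wld(x,0,.04))
togo(-.0854,.0,.0333)
E
python3 - <<'E'
import cv2
im=cv2.imread('pics/w4.png')[200:360,240:390]
cv2.imwrite('pics/w4z.png',cv2.resize(im,None,fx=3.6,fy=3.6,interpolation=cv2.INTER_CUBIC))
E
```

```text
[-90.8  -0.   40. ] knob [-3.3  1.5 80. ]
[314. 308.]
[314. 253.]
local TCP [-91.7  -0.3  33.3] yaw z rel deg -0.05 tilt [ 0.0239 -0.9993  0.027 ] F [-0.09  0.13 -0.1 ] T [-0.03   0.022  0.005] t 4.8 op 0.0134 q [-0.28  0.27  1.97 -0.01  0.87  1.16]
tool shift/50mm [-0.005  0.003  0.126]
```

View pics/w4z.png

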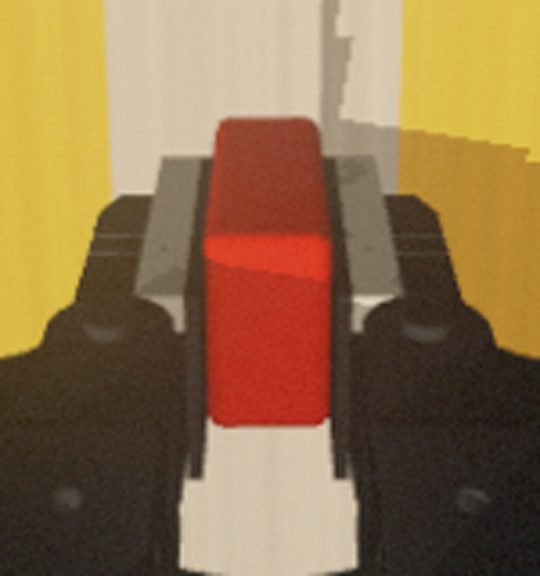

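Call:
drive_tool(
  motion=[
    [0, 0, 0.05, 0, 0],
    [0, 0, 0.05, 0, 0],
    [0, 0, 0, 0, 0],
  ],
)

```text
clock: 5.1
position: [0.5323, -0.0831, 0.0551]
orientation: [-0.533, 0.452, -0.476, 0.535]
wrist_force: [-0.3, -0.1, -0.3]
opening: 0.0138
```

```bash
python3 - <<'E'
from h import *
s,im=snap('wrist','w5.png'); snap('top','t5.png')
togo(-.0854,.0,.0333)
im=cv2.imread('pics/t5.png')[120:300,320:430]
cv2.imwrite('pics/t5z.png',cv2.resize(im,None,fx=3.3,fy=3.3,interpolation=cv2.INTER_CUBIC))
E
```

```text
local TCP [-87.7   0.1  33. ] yaw z rel deg -0.05 tilt [ 0.0232 -0.9994  0.025 ] F [ 0.71 -0.1  -0.33] T [-0.011 -0.055 -0.001] t 5.2 op 0.0135 q [-0.28  0.28  1.96 -0.01  0.87  1.16]
tool shift/50mm [ 0.003 -0.004  0.046]
```

View pics/t5z.png

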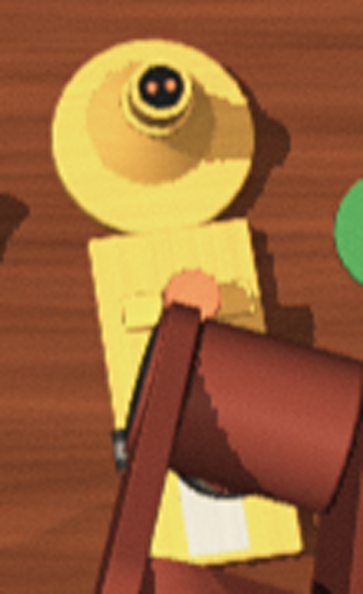

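View pics/w5.png

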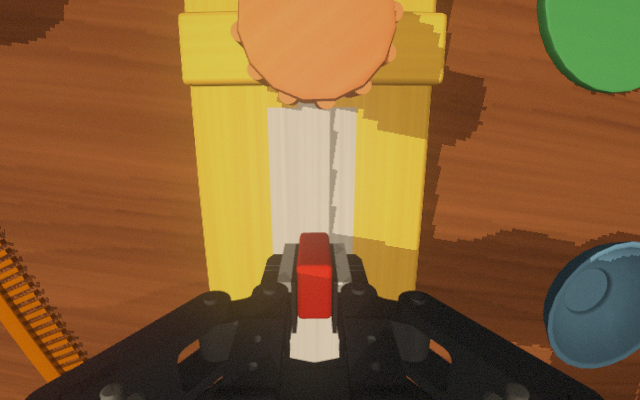

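```bash
python3 - <<'E'
from h import *
s=observe()
for n,u,v,z in [('bridge L',183,80,.067),('bridge R',442,80,.067),('bridge back L',183,13,.067),('bridge back R',445,13,.067),('knob L',237,22,.102),('knob R',399,18,.102),('knob bottom',318,103,.102),('handle front top',314,264,.062),('handle back top',314,318.5,.062),('plinthL',193,86,.022),('plinthR',432,86,.022)]:
    print(n,(1e3*loc(atz('wrist',u,v,z,s))).round(1))
import cv2
im=cv2.imread('pics/w5.png')[0:140,170:460]
cv2.imwrite('pics/w5z.png',cv2.resize(im,None,fx=2.7,fy=2.7,interpolation=cv2.INTER_CUBIC))
E
```

```text
bridge L [-9.1 41.7 45. ]
bridge R [ -9.1 -40.6  45. ]
bridge back L [10.6 40.2 45. ]
bridge back R [ 11.  -40.2  45. ]
knob L [-0.6 17.2 80. ]
knob R [  0.4 -16.6  80. ]
knob bottom [-17.2   0.4  80. ]
handle front top [-75.    0.4  40. ]
handle back top [-99.    0.4  40. ]
plinthL [-8.  53.1 -0. ]
plinthR [ -8. -54.  -0.]
```

View pics/w5z.png

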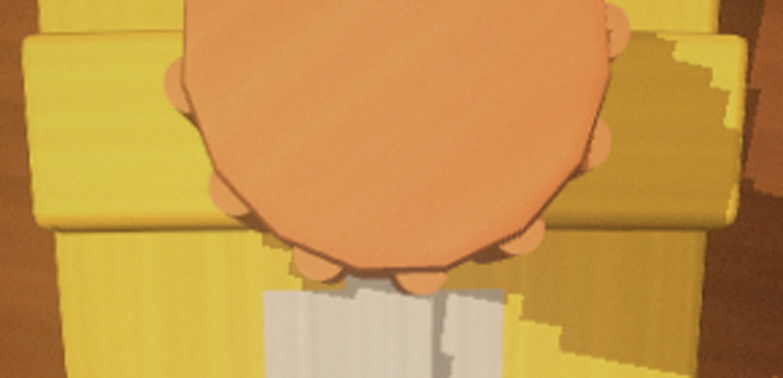

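Call:
drive_tool(
  motion=[
    [0, 0, 0.05, 0, 0],
    [0, 0, 0, 0, 0],
  ],
)

```text
clock: 5.4
position: [0.5345, -0.0827, 0.0552]
orientation: [-0.533, 0.452, -0.475, 0.535]
wrist_force: [-1.2, -0.5, -0.8]
opening: 0.0137
```

```bash
python3 - <<'E'
from h import *
s,im=snap('wrist','w6.png')
togo(-.0854,.0,.0333)
im=cv2.imread('pics/w6.png')[0:330,170:460]
cv2.imwrite('pics/w6z.png',cv2.resize(im,None,fx=1.8,fy=1.8,interpolation=cv2.INTER_CUBIC))
E
```

```text
local TCP [-85.6   0.2  33.1] yaw z rel deg -0.06 tilt [ 0.023  -0.9994  0.0242] F [ 0.38 -0.42 -0.75] T [ 0.022 -0.059 -0.043] t 5.45 op 0.0138 q [-0.28  0.28  1.95 -0.01  0.87  1.16]
tool shift/50mm [ 0.005 -0.005  0.004]
```

View pics/w6z.png

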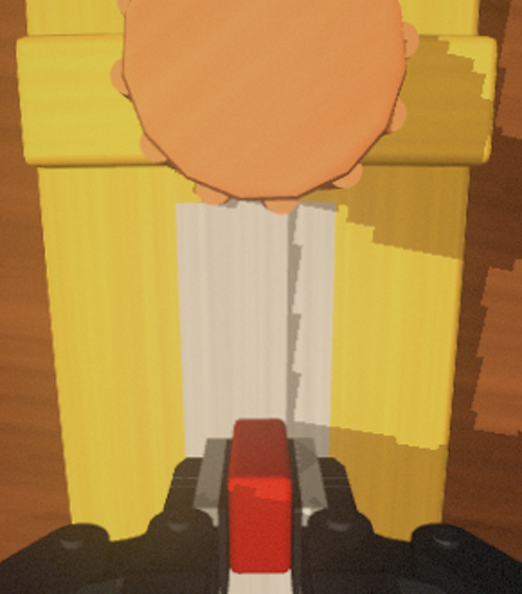

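Call:
drive_tool(
  motion=[
    [0, 0, 0, 0, 0.4],
    [0, 0, 0, 0, 0.5],
    [0, -0.5, 0, 0, 0.5],
    [0, -0.7, 0, 0, 0.7],
    [0, -0.4, 0, 0, 0.7],
    [0, 0, 0.6, -8, 0.7],
    [0, 0, 0.6, -8, 0.7],
    [0, 0, 0.4, -8, 0.7],
    [0, 0, 0, -8, 0.7],
    [0, 0, 0, -8, 0.7],
  ],
)

```text
clock: 6.45
position: [0.6103, -0.0591, 0.1393]
orientation: [0.666, -0.233, 0.255, -0.66]
wrist_force: [0.0, -0.1, -0.2]
opening: 0.0597
```

```bash
python3 - <<'E'
from h import *
s,im=snap('wrist','w7.png')
togo(0,.0,.074)
E
```

```text
local TCP [ -6.8  12.8 117.4] yaw z rel deg 41.63 tilt [ 0.0324 -0.9995  0.003 ] F [-0.07 -0.74  0.41] T [ 0.048 -0.005  0.024] t 6.5 op 0.0598 q [-0.2   0.29  1.75 -0.01  1.07  0.5 ]
tool shift/50mm [ 0.254  0.876 -0.07 ]
```

View pics/w7.png

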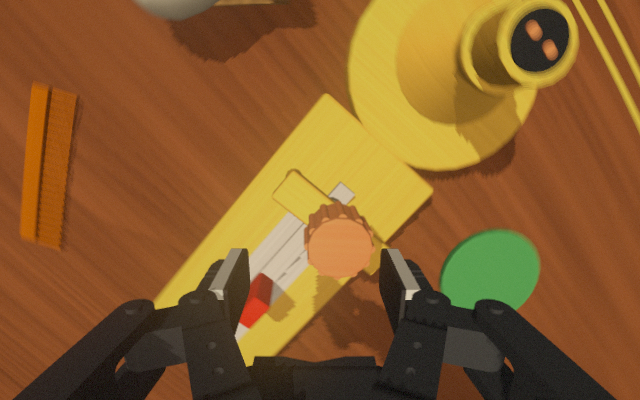

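```bash
python3 - <<'E'
from h import *
im=cv2.imread('pics/w7.png')[150:340,230:420]
cv2.imwrite('pics/w7z.png',cv2.resize(im,None,fx=3.1,fy=3.1,interpolation=cv2.INTER_CUBIC))
E
```

```text
(no output)
```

View pics/w7z.png

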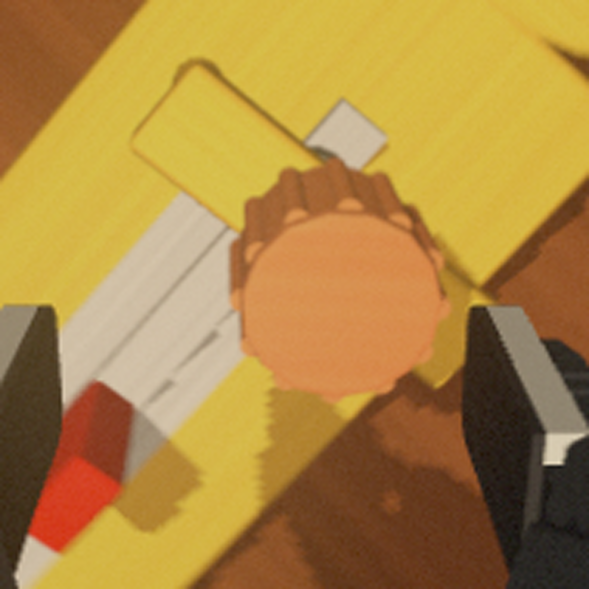

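```bash
python3 - <<'E'
from h import *
s=observe()
u=lambda a,b:(a/3.1+230,b/3.1+150)
for n,p,z in [('tipL',u(345,98),.026),('tipR',u(388,138),.026),('pl FL',(326,93),.022),('pl FR',(433,190),.022),('br BL',u(197,62),.067),('br FL',u(132,145),.067),('handle top front L',u(74,457),.062),('knob',u(343,303),.102)]:
    print(n,(1e3*loc(atz('wrist',*p,z,s))).round(1))
E
```

```text
tipL [20.5  6.4  4. ]
tipR [20.1 -7.8  4. ]
pl FL [58.8 55.6 -0. ]
pl FR [ 61.  -51.1  -0. ]
br BL [11.3 42.4 45. ]
br FL [-9.3 41.2 45. ]
handle top front L [-73.7   5.1  40. ]
knob [ 2.3  1.5 80. ]
```

Call:
drive_tool(
  motion=[
    [0.25, 0.2, -0.06, 0, 0.7],
    [0, 0.2, 0, 0, 0.7],
    [0, 0, 0, 0, 0.7],
  ],
)

```text
clock: 6.8
position: [0.6188, -0.0709, 0.1178]
orientation: [0.666, -0.234, 0.256, -0.66]
wrist_force: [0.3, -1.0, -1.2]
opening: 0.0598
```

```bash
python3 - <<'E'
from h import *
s,im=snap('wrist','w8.png')
togo(0.001,.0005,.074)
E
```

```text
local TCP [ 0.3 -0.4 96.5] yaw z rel deg 41.27 tilt [ 0.0333 -0.9994  0.0033] F [-0.46  0.08  0.44] T [ 0.021 -0.034 -0.031] t 6.85 op 0.0599 q [-0.22  0.34  1.73 -0.01  1.04  0.49]
tool shift/50mm [-0.018  0.45   0.021]
```

View pics/w8.png

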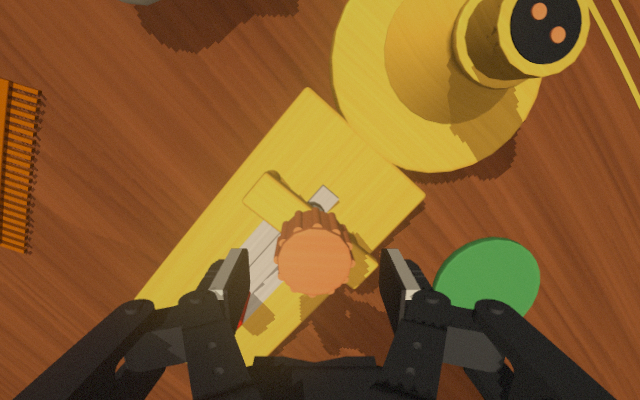

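Call:
drive_tool(
  motion=[
    [-0.01, 0.22, 0.01, 0, 0.7],
    [0, 0.22, 0.01, 0, 0.7],
    [0, 0, 0, 0, 0.7],
    [0, 0, 0, 0, 0.35],
    [0, 0, 0, 0, 0.35],
    [0, 0, 0, 0, 0.35],
  ],
  squeeze=25,
)

```text
clock: 7.45
position: [0.6195, -0.0707, 0.0937]
orientation: [0.666, -0.235, 0.257, -0.66]
wrist_force: [0.4, -0.6, -1.0]
opening: 0.0346
```

```bash
python3 - <<'E'
from h import *
togo(0.0,.000,.074)
print(observe()['joint_efforts'])
E
```

```text
local TCP [ 0.5 -0.  71.7] yaw z rel deg 41.14 tilt [ 0.0323 -0.9995  0.0023] F [ 0.41 -0.59 -0.98] T [0.267 0.228 0.06 ] t 7.45 op 0.0346 q [-0.22  0.37  1.74 -0.02  1.    0.5 ]
tool shift/50mm [-0.005 -0.047 -0.007]
[ 2.22046743e-01 -4.29785800e+01 -2.65719241e+01 -1.50219002e-01
 -1.90505600e-01  3.38172860e-03]
```

Call:
drive_tool(
  motion=[
    [0, 0, 0, 8, 0.3],
    [0, 0, 0, 8, 0.3],
    [0, 0, 0, 8, 0.3],
  ],
)

```text
clock: 7.75
position: [0.6193, -0.0705, 0.0936]
orientation: [0.595, -0.372, 0.394, -0.594]
wrist_force: [0.8, -0.7, -2.5]
opening: 0.0345
```

```bash
python3 - <<'E'
from h import *
togo(0.0,.000,.074)
print(observe()['joint_efforts'])
E
```

```text
local TCP [ 0.3  0.3 71.6] yaw z rel deg 16.31 tilt [ 0.0278 -0.9995  0.0156] F [ 0.81 -0.72 -2.46] T [0.013 0.002 0.028] t 7.75 op 0.0345 q [-0.22  0.37  1.74 -0.02  1.    0.93]
tool shift/50mm [ 0.006 -0.047 -0.007]
[ 4.40494088e-02 -4.28725684e+01 -2.65017056e+01 -6.98738106e-03
 -4.01275128e-02 -8.93160850e-01]
```

Call:
drive_tool(
  motion=[
    [0, 0, 0, 8, 0.3],
    [0, 0, 0, 8, 0.3],
    [0, 0, 0, 5, 0.3],
    [0, 0, 0, 0, 0.3],
  ],
)

```text
clock: 8.15
position: [0.6192, -0.0701, 0.0938]
orientation: [-0.509, 0.477, -0.5, 0.512]
wrist_force: [1.3, -1.0, -2.4]
opening: 0.0345
```

```bash
python3 - <<'E'
from h import *
togo(0.0,.000,.074)
print(observe()['joint_efforts'])
E
```

```text
local TCP [ 0.3  0.7 71.8] yaw z rel deg -5.6 tilt [ 0.0201 -0.9995  0.0253] F [ 1.26 -1.01 -2.4 ] T [-0.031  0.033 -0.085] t 8.15 op 0.0345 q [-0.22  0.37  1.74 -0.02  1.    1.32]
tool shift/50mm [ 0.015 -0.044 -0.004]
[ 5.83890695e-01 -4.30837941e+01 -2.65302604e+01  3.12080921e-02
  3.45031964e-02  2.21650195e-01]
```

Call:
drive_tool(
  motion=[
    [0, 0, 0, 0, 0.6],
    [0, 0, 0, 0, 0.7],
    [0, -0.1, 0, -5, 0.7],
    [0, 0, -0.5, -0.5, 0.7],
    [0, 0, -0.5, 0, 0.7],
    [0, 0, -0.5, 0, 0.7],
    [0, 0, -0.2, 0, 0.7],
    [0, 0, 0, 0, 0.5],
  ],
)

```text
clock: 8.95
position: [0.5358, -0.0828, 0.1002]
orientation: [-0.535, 0.446, -0.473, 0.539]
wrist_force: [0.4, 0.4, 1.0]
opening: 0.0465
```

```bash
python3 - <<'E'
from h import *
s,im=snap('wrist','w9.png')
togo(-.086,.000,.033)
E
```

```text
local TCP [-83.4  -0.2  78.3] yaw z rel deg 0.75 tilt [ 0.0252 -0.9992  0.0309] F [-0.22  0.17 -0.26] T [ 0.006  0.002 -0.001] t 9.0 op 0.043 q [-0.28  0.21  1.94 -0.01  0.95  1.15]
tool shift/50mm [-0.028  0.904 -0.081]
```

View pics/w9.png

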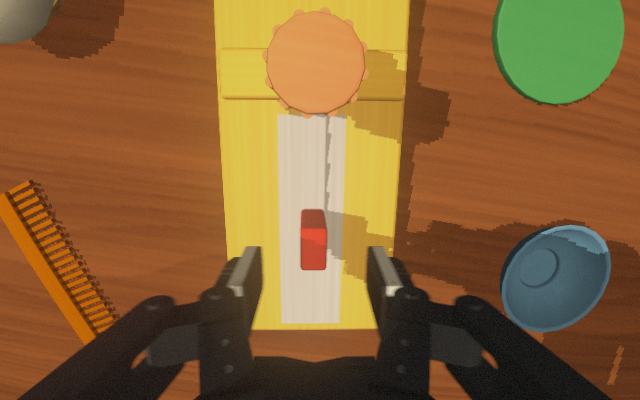

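Aligned over the handle. Descend and grip for a drag test.

Call:
drive_tool(
  motion=[
    [-0.02, 0.4, -0.04, -0.7, 0.5],
    [0, 0.4, -0.01, 0, 0.4],
    [0, 0.05, 0, 0, 0.4],
    [0, 0, 0, 0, 0.1],
    [0, 0, 0, 0, 0],
    [0, 0, 0, 0, 0],
  ],
  squeeze=20,
)

```text
clock: 9.6
position: [0.5432, -0.0837, 0.0609]
orientation: [-0.536, 0.439, -0.473, 0.545]
wrist_force: [-1.8, 0.1, -1.6]
opening: 0.0134
```

```bash
cat >> h.py <<'E'
def force(n=4):
    F=[];Q=[]
    for _ in range(n):
        s=observe();M=R.from_quat(s['orientation']).as_matrix()
        F.append(M.T@s['wrist_force']);Q.append(s['joint_efforts']);P=s['position'];camera('wrist')
    F=np.array(F); print('F tool',F.mean(0).round(2),'+-',F.std(0).round(2),'effort',np.mean(Q,0).round(3),'loc',(1e3*loc(P)).round(2))
E
python3 - <<'E'
from h import *
force(4); tool()
E
```

```text
F tool [-0.34  1.44 -1.1 ] +- [0.34 0.59 0.54] effort [-3.6000e-02 -3.6708e+01 -2.4980e+01  1.0000e-02 -4.9600e-01  2.2000e-02] loc [-76.85  -2.03  38.86]
local TCP [-76.9  -2.   38.8] yaw z rel deg 1.6 tilt [ 0.0291 -0.9988  0.0404] F [-1.13  0.26 -1.46] T [ 0.03   0.2   -0.004] t 9.8 op 0.0135 q [-0.28  0.28  1.94 -0.01  0.87  1.13]
```

Call:
drive_tool(
  motion=[
    [0, 0, 0, 0, 0.3],
    [0, 0, 0, 0, 0.4],
    [-0.04, 0.04, -0.08, 1.6, 0.4],
    [0, 0.02, -0.08, 0, 0.4],
    [0, 0, 0, 0, 0.4],
  ],
  squeeze=20,
)

```text
clock: 10.3
position: [0.537, -0.0837, 0.0594]
orientation: [-0.528, 0.445, -0.483, 0.539]
wrist_force: [0.4, 0.3, 0.6]
opening: 0.0343
```

```bash
python3 - <<'E'
from h import *
s,im=snap('wrist','w10.png')
togo(-.0855,.000,.035)
E
```

```text
local TCP [-82.7  -1.2  37.4] yaw z rel deg -0.16 tilt [ 0.0305 -0.9984  0.0477] F [0.16 0.9  0.01] T [ 0.022  0.029 -0.018] t 10.35 op 0.0345 q [-0.28  0.27  1.96 -0.01  0.85  1.16]
tool shift/50mm [-0.026  0.045 -0.058]
```

View pics/w10.png

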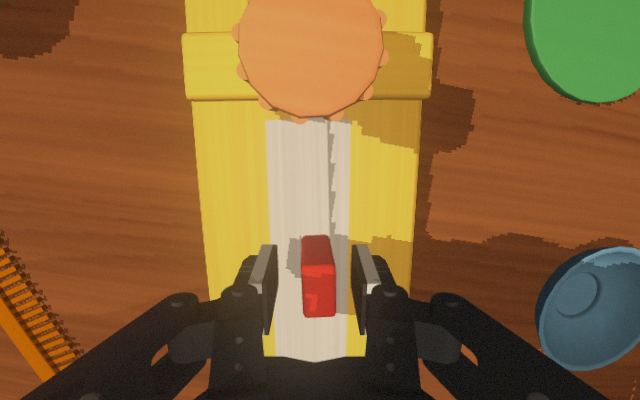

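```bash
python3 - <<'E'
from h import *
s=observe()
for n,u,v,z in [('hF',319,263,.062),('hB',319,317,.062),('brL',184,96,.067),('brR',431,96,.067),('brBL',184,35,.067),('brBR',432,35,.067),('blade edge',330,150,.026),('blade edge',334.5,230,.026)]:
    print(n,(1e3*loc(atz('wrist',u,v,z,s))).round(1))
E
```

```text
hF [-72.   -3.1  40. ]
hB [-96.3  -3.1  40. ]
brL [-8.9 42.3 45. ]
brR [ -9.1 -41.2  45. ]
brBL [10.4 40.9 45. ]
brBR [ 10.5 -40.4  45. ]
blade edge [-31.4  -9.9   4. ]
blade edge [-70.9 -12.4   4. ]
```

Call:
drive_tool(
  motion=[
    [0.03, 0.05, -0.05, 0, 0.4],
    [0, 0, 0, 0, 0.2],
    [0, 0, 0, 0, 0],
    [0, 0, 0, 0, 0],
  ],
  squeeze=20,
)

```text
clock: 10.75
position: [0.5353, -0.0856, 0.057]
orientation: [-0.527, 0.445, -0.483, 0.539]
wrist_force: [-0.5, -0.1, 0.1]
opening: 0.0135
```

```bash
python3 - <<'E'
from h import *
force(4); togo(-.0855,0,.035)
E
```

```text
F tool [-0.82 -0.86 -0.36] +- [0.49 0.54 0.34] effort [ -0.421 -34.734 -23.518  -0.097  -0.351   0.091] loc [-84.98  -2.86  35.06]
local TCP [-85.   -2.8  35. ] yaw z rel deg -0.15 tilt [ 0.0302 -0.9984  0.0484] F [-0.75  0.76  1.1 ] T [0.115 0.11  0.131] t 10.95 op 0.0136 q [-0.28  0.27  1.97 -0.01  0.85  1.15]
tool shift/50mm [-0.057 -0.002 -0.01 ]
```

Call:
drive_tool(
  motion=[
    [-0.055, 0, 0, 0, 0],
    [0, 0, 0, 0, 0],
    [0, 0, -0.05, 0, 0],
  ],
)

```text
clock: 11.25
position: [0.5334, -0.0837, 0.0571]
orientation: [-0.527, 0.444, -0.484, 0.539]
wrist_force: [2.7, 0.4, -1.0]
opening: 0.0137
```

```bash
python3 - <<'E'
from h import *
force(6); togo(-.0855,0,.035)
E
```

```text
F tool [-0.06  0.98  2.27] +- [0.19 0.42 0.35] effort [ -0.289 -34.622 -22.594  -0.186   0.215  -0.   ] loc [-86.97  -0.7   35.03]
local TCP [-87.   -0.7  35. ] yaw z rel deg -0.2 tilt [ 0.0316 -0.9983  0.0498] F [1.84 1.01 0.21] T [ 0.082 -0.193  0.023] t 11.55 op 0.0138 q [-0.28  0.27  1.97 -0.01  0.84  1.16]
tool shift/50mm [-0.014  0.002  0.029]
```

Call:
drive_tool(
  motion=[
    [0, 0, 0.05, 0, 0],
  ],
)

```text
clock: 11.65
position: [0.5338, -0.0836, 0.057]
orientation: [-0.528, 0.445, -0.483, 0.538]
wrist_force: [-4.7, -1.0, 5.2]
opening: 0.0136
```

```bash
python3 - <<'E'
from h import *
force(6); togo(-.0855,0,.035)
E
```

```text
F tool [ 0.65 -4.94 -4.42] +- [0.82 1.31 0.38] effort [ 9.5400e-01 -3.3422e+01 -2.4213e+01  4.0100e-01 -1.2120e+00 -8.0000e-03] loc [-85.47  -0.6   35.03]
local TCP [-85.5  -0.6  35. ] yaw z rel deg -0.18 tilt [ 0.0312 -0.9984  0.0473] F [-5.08 -1.55  5.66] T [-0.159  0.658  0.046] t 11.95 op 0.0137 q [-0.28  0.27  1.97 -0.01  0.85  1.16]
tool shift/50mm [-0.012 -0.     0.   ]
```

Call:
drive_tool(
  motion=[
    [0, -0.02, 0, 0, 0],
    [0, 0, -0.04, 0, 0],
  ],
)

```text
clock: 12.15
position: [0.5329, -0.0835, 0.0573]
orientation: [-0.527, 0.444, -0.484, 0.539]
wrist_force: [1.6, 0.4, -2.4]
opening: 0.0135
```

```bash
python3 - <<'E'
from h import *
force(5); togo(-.0855,0,.035)
E
```

```text
F tool [-0.02  1.66  1.02] +- [0.2  0.64 0.4 ] effort [-1.2400e-01 -3.5436e+01 -2.3629e+01 -9.4000e-02 -1.8000e-02 -5.0000e-03] loc [-87.29  -0.37  35.42]
local TCP [-87.3  -0.4  35.4] yaw z rel deg -0.2 tilt [ 0.0309 -0.9983  0.0484] F [ 0.89  0.88 -2.41] T [ 0.019 -0.048  0.03 ] t 12.4 op 0.0134 q [-0.28  0.26  1.97 -0.01  0.85  1.16]
tool shift/50mm [-0.008  0.01   0.035]
```

Call:
drive_tool(
  motion=[
    [0, 0, 0.04, 0, 0],
  ],
)

```text
clock: 12.5
position: [0.5336, -0.0832, 0.0572]
orientation: [-0.528, 0.445, -0.483, 0.538]
wrist_force: [-3.8, -1.1, 0.7]
opening: 0.0141
```

```bash
python3 - <<'E'
from h import *
force(5); togo(-.0855,0,.035)
E
```

```text
F tool [ 0.27 -0.6  -2.95] +- [0.53 0.33 0.72] effort [ 5.0300e-01 -3.4995e+01 -2.4698e+01  2.0600e-01 -8.6800e-01 -7.0000e-03] loc [-85.9   -0.21  35.3 ]
local TCP [-85.9  -0.2  35.3] yaw z rel deg -0.2 tilt [ 0.0305 -0.9984  0.047 ] F [-2.62 -0.87  0.41] T [-0.034  0.452 -0.008] t 12.75 op 0.0138 q [-0.28  0.27  1.97 -0.01  0.85  1.16]
tool shift/50mm [-0.004  0.006  0.008]
```

Call:
drive_tool(
  motion=[
    [0, 0, 0, 0, 0.4],
    [0, 0, 0, 0, 0.5],
    [0, -0.45, 0, 0, 0.7],
    [0, -0.45, 0, 0, 0.7],
    [0, 0, 0.42, 0, 0.7],
    [0, 0, 0.42, 0, 0.7],
    [0, 0, 0.42, 0, 0.7],
    [0, 0, 0.42, 0, 0.7],
    [0, 0, 0, 0, 0.7],
  ],
)

```text
clock: 13.65
position: [0.6232, -0.0704, 0.1122]
orientation: [-0.524, 0.441, -0.488, 0.541]
wrist_force: [0.4, -1.4, 0.4]
opening: 0.0597
```

```bash
python3 - <<'E'
from h import *
s,im=snap('wrist','w11.png')
togo(0,0,.073)
E
```

```text
local TCP [ 2.6  0.  89.6] yaw z rel deg -0.27 tilt [ 0.0332 -0.9976  0.0602] F [-0.51  0.9  -0.3 ] T [0.024 0.106 0.027] t 13.7 op 0.0599 q [-0.22  0.33  1.76 -0.01  0.98  1.22]
tool shift/50mm [-0.01   0.327 -0.071]
```

View pics/w11.png

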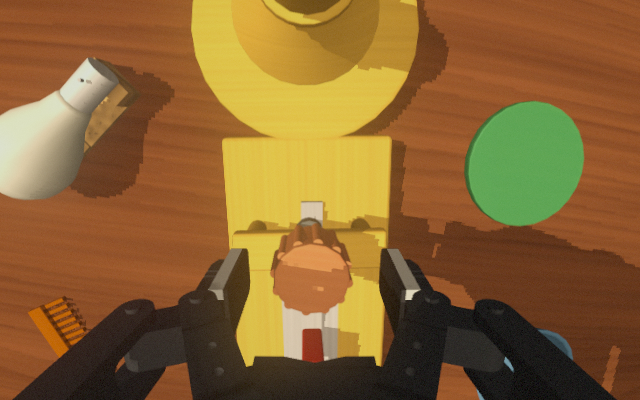

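Call:
drive_tool(
  motion=[
    [0, 0.1, -0.07, 0, 0.7],
    [0, 0, 0, -8, 0.7],
    [0, 0, 0, -8, 0.7],
    [0, 0, 0, -8, 0.7],
    [0, 0, 0, 0, 0.7],
  ],
)

```text
clock: 14.2
position: [0.6113, -0.071, 0.1024]
orientation: [-0.618, 0.318, -0.361, 0.622]
wrist_force: [0.5, 0.2, -0.8]
opening: 0.0601
```

```bash
python3 - <<'E'
from h import *
togo(0,0,.073)
E
```

```text
local TCP [-7.7  0.9 80.4] yaw z rel deg 24.55 tilt [ 0.05   -0.9981  0.0347] F [ 0.48  0.25 -0.78] T [0.022 0.033 0.046] t 14.2 op 0.0601 q [-0.22  0.33  1.78 -0.01  0.97  0.78]
tool shift/50mm [0.073 0.156 0.127]
```

Call:
drive_tool(
  motion=[
    [0.06, 0.1, 0.11, 0, 0.7],
    [0, 0, 0, 0, 0.7],
  ],
)

```text
clock: 14.4
position: [0.6162, -0.0707, 0.0965]
orientation: [-0.617, 0.32, -0.362, 0.621]
wrist_force: [-0.2, 0.2, 0.3]
opening: 0.0598
```

```bash
python3 - <<'E'
from h import *
togo(0,0,.073)
E
```

```text
local TCP [-2.7  0.5 74.5] yaw z rel deg 24.22 tilt [ 0.0485 -0.9983  0.0336] F [-0.15  0.25  0.33] T [-0.001  0.003  0.022] t 14.4 op 0.0598 q [-0.22  0.35  1.77 -0.01  0.97  0.79]
tool shift/50mm [0.03  0.033 0.045]
```

Call:
drive_tool(
  motion=[
    [0.03, 0.02, 0.045, 0, 0.7],
    [0, 0, 0, 0, 0.35],
    [0, 0, 0, 0, 0.3],
    [0, 0, 0, 0, 0.3],
  ],
  squeeze=25,
)

```text
clock: 14.8
position: [0.6187, -0.0706, 0.0952]
orientation: [-0.616, 0.322, -0.362, 0.621]
wrist_force: [-0.4, -1.2, -0.4]
opening: 0.0344
```

```bash
python3 - <<'E'
from h import *
togo(0,0,.073)
E
```

```text
local TCP [-0.2  0.2 73.2] yaw z rel deg 24.02 tilt [ 0.0466 -0.9984  0.0325] F [-0.45 -1.18 -0.43] T [ 0.286  0.186 -0.   ] t 14.8 op 0.0344 q [-0.22  0.36  1.76 -0.01  0.97  0.8 ]
tool shift/50mm [0.005 0.004 0.003]
```

Turn about 0.4 rad (23°).

Call:
drive_tool(
  motion=[
    [0, 0, 0, 7, 0.3],
    [0, 0, 0, 7, 0.3],
    [0, 0, 0, 7, 0.3],
    [0, 0, 0, 0, 0.3],
  ],
)

```text
clock: 15.2
position: [0.6186, -0.0703, 0.0953]
orientation: [-0.537, 0.434, -0.472, 0.549]
wrist_force: [-0.6, 0.7, 0.3]
opening: 0.0346
```

```bash
python3 - <<'E'
from h import *
togo(0,0,.073); s,im=snap('wrist','w12.png')
E
```

```text
local TCP [-0.3  0.6 73.3] yaw z rel deg 2.25 tilt [ 0.0308 -0.9984  0.0472] F [-0.6   0.66  0.28] T [ 0.023  0.079 -0.09 ] t 15.2 op 0.0346 q [-0.22  0.36  1.76 -0.01  0.97  1.18]
tool shift/50mm [0.011 0.006 0.005]
```

View pics/w12.png

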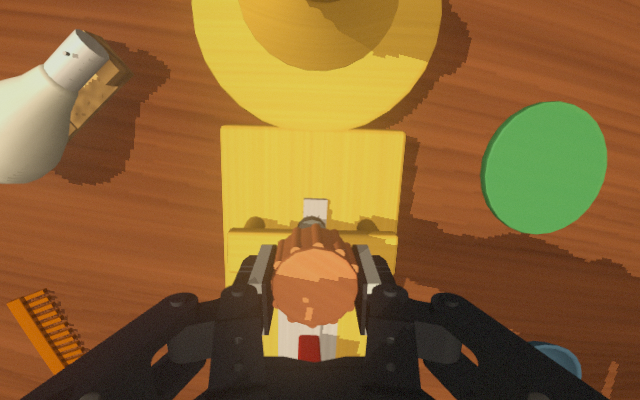

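Call:
drive_tool(
  motion=[
    [0, 0, 0, 0, 0.6],
    [0, 0, 0, 0, 0.7],
    [0, -0.06, 0, 2, 0.7],
    [0, 0, -0.4, 0, 0.7],
    [0, 0.03, -0.4, 0, 0.7],
    [0, 0.03, -0.4, 0, 0.7],
    [0, 0.03, -0.4, 0, 0.6],
    [0, 0, 0, 0, 0.5],
    [0, 0, 0, 0, 0.4],
  ],
)

```text
clock: 16.15
position: [0.5397, -0.0838, 0.0905]
orientation: [-0.531, 0.438, -0.48, 0.545]
wrist_force: [0.7, -0.3, 0.1]
opening: 0.0343
```

```bash
python3 - <<'E'
from h import *
s,im=snap('wrist','w13.png')
togo(-.0855,0,.035)
E
```

```text
local TCP [-80.4  -1.5  68.4] yaw z rel deg 1.01 tilt [ 0.0327 -0.9981  0.0527] F [ 0.25 -0.81 -0.02] T [-0.038  0.041  0.005] t 16.2 op 0.0339 q [-0.28  0.22  1.95 -0.01  0.91  1.14]
tool shift/50mm [-0.054  0.661 -0.137]
```

View pics/w13.png

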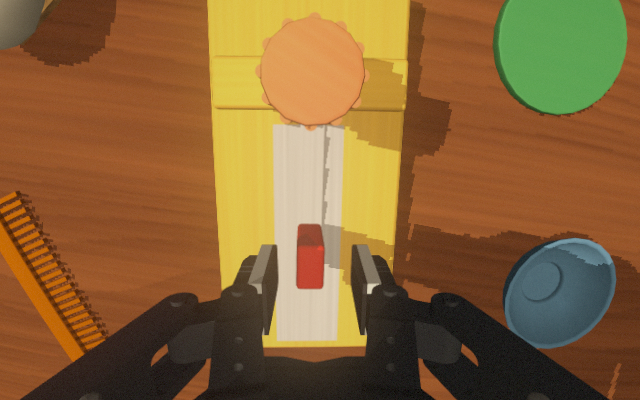

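Call:
drive_tool(
  motion=[
    [-0.04, 0.15, -0.06, 1, 0.4],
    [0, 0.15, -0.05, 0, 0.4],
    [0, 0.15, -0.05, 0, 0.4],
    [0, 0.12, -0.05, 0, 0.4],
    [0, 0, 0, 0, 0.4],
  ],
)

```text
clock: 16.7
position: [0.5328, -0.0838, 0.0591]
orientation: [-0.527, 0.442, -0.485, 0.541]
wrist_force: [0.5, 0.8, -1.1]
opening: 0.0343
```

```bash
python3 - <<'E'
from h import *
s,im=snap('wrist','w14.png')
togo(-.0855,0,.035)
E
```

```text
local TCP [-86.8  -0.8  37.5] yaw z rel deg 0.02 tilt [ 0.0327 -0.9979  0.0561] F [-0.02  0.24 -0.18] T [ 0.019  0.047 -0.054] t 16.75 op 0.0338 q [-0.28  0.26  1.98 -0.01  0.84  1.15]
tool shift/50mm [-0.018  0.051  0.024]
```

View pics/w14.png

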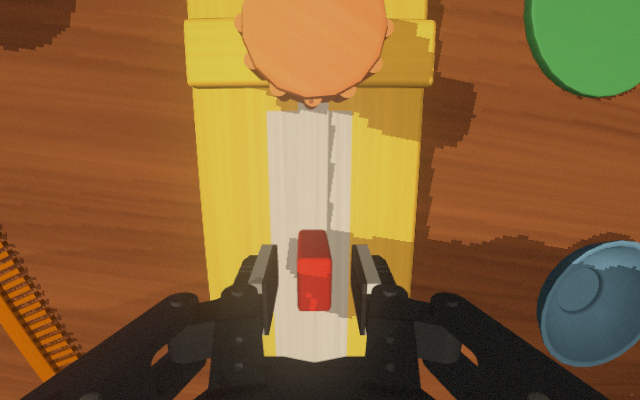

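Call:
drive_tool(
  motion=[
    [0, 0.03, 0.02, 0, 0.4],
    [0, 0, 0, 0, 0.2],
    [0, 0, 0, 0, 0],
    [0, 0, 0, 0, 0],
    [0, -0.005, -0.04, 0, 0],
  ],
  squeeze=20,
)

```text
clock: 17.25
position: [0.5337, -0.0837, 0.0588]
orientation: [-0.526, 0.441, -0.486, 0.542]
wrist_force: [3.8, 0.8, -3.5]
opening: 0.0138
```

```bash
python3 - <<'E'
from h import *
force(5); togo(-.0855,0,.035)
E
```

```text
F tool [-0.69  3.64  3.09] +- [0.54 0.34 0.41] effort [-7.4900e-01 -3.5696e+01 -2.3023e+01 -3.6100e-01  4.5900e-01  2.6000e-02] loc [-86.63  -0.79  36.73]
local TCP [-86.6  -0.8  36.8] yaw z rel deg 0.03 tilt [ 0.0326 -0.9978  0.058 ] F [ 3.89  0.3  -3.4 ] T [ 0.222 -0.414  0.037] t 17.5 op 0.0139 q [-0.28  0.26  1.98 -0.01  0.84  1.15]
tool shift/50mm [-0.018  0.036  0.02 ]
```

Call:
drive_tool(
  motion=[
    [0, 0.002, 0.04, 0, 0],
  ],
)

```text
clock: 17.6
position: [0.5335, -0.0837, 0.0585]
orientation: [-0.527, 0.442, -0.484, 0.541]
wrist_force: [-8.0, -1.8, 5.8]
opening: 0.0139
```

```bash
python3 - <<'E'
from h import *
force(5); togo(-.0855,0,.035)
E
```

```text
F tool [ 0.4  -4.23 -5.49] +- [0.73 1.12 1.32] effort [  1.212 -33.719 -25.137   0.471  -1.472  -0.045] loc [-86.5   -0.69  36.47]
local TCP [-86.5  -0.7  36.5] yaw z rel deg 0.04 tilt [ 0.0319 -0.9981  0.0534] F [-4.83 -0.89  3.43] T [-0.075  0.705 -0.046] t 17.85 op 0.0135 q [-0.28  0.26  1.97 -0.01  0.84  1.15]
tool shift/50mm [-0.015  0.03   0.018]
```

Call:
drive_tool(
  motion=[
    [0, -0.01, 0, 0, 0],
    [0, -0.004, -0.08, 0, 0],
  ],
)

```text
clock: 18.05
position: [0.5306, -0.0844, 0.0592]
orientation: [-0.526, 0.441, -0.485, 0.541]
wrist_force: [4.1, 0.5, -3.6]
opening: 0.0133
```

```bash
python3 - <<'E'
from h import *
force(4); togo(-.0855,0,.035)
E
```

```text
F tool [0.46 2.81 2.85] +- [0.35 0.71 0.74] effort [-2.9300e-01 -3.5144e+01 -2.3116e+01 -2.2300e-01  4.0400e-01 -2.4000e-02] loc [-90.14  -0.92  37.09]
local TCP [-90.1  -0.9  37.1] yaw z rel deg 0.01 tilt [ 0.0323 -0.998   0.0548] F [ 2.13 -0.03 -1.92] T [-0.001 -0.207 -0.031] t 18.25 op 0.0139 q [-0.29  0.25  1.98 -0.01  0.84  1.15]
tool shift/50mm [-0.02   0.047  0.09 ]
```

Call:
drive_tool(
  motion=[
    [0, 0.004, 0.08, 0, 0],
  ],
)

```text
clock: 18.35
position: [0.531, -0.084, 0.0586]
orientation: [-0.529, 0.444, -0.482, 0.539]
wrist_force: [-9.3, -2.2, 6.0]
opening: 0.0137
```

```bash
python3 - <<'E'
from h import *
force(4); togo(-.0855,0,.035)
E
```

```text
F tool [ 0.6  -4.28 -6.23] +- [0.35 1.31 1.78] effort [  1.485 -33.946 -25.668   0.61   -1.716  -0.052] loc [-88.63  -0.65  36.54]
local TCP [-88.6  -0.6  36.6] yaw z rel deg 0.04 tilt [ 0.0312 -0.9983  0.0483] F [-5.43 -0.98  2.97] T [-0.126  0.724 -0.063] t 18.55 op 0.0133 q [-0.28  0.26  1.98 -0.01  0.85  1.15]
tool shift/50mm [-0.014  0.034  0.06 ]
```

Call:
drive_tool(
  motion=[
    [0, 0, 0, 0, 0.35],
    [0, 0, 0, 0, 0.35],
    [0, -0.01, -0.2, 0, 0.35],
    [0, -0.01, -0.2, 0, 0.35],
    [0, -0.01, -0.2, 0, 0.35],
    [0, 0, 0, 0, 0],
    [0, 0, 0, 0, 0],
    [0, 0, 0, 0, 0],
  ],
)

```text
clock: 19.35
position: [0.4983, -0.0885, 0.059]
orientation: [-0.529, 0.444, -0.482, 0.539]
wrist_force: [0.0, -1.5, 0.5]
opening: -0.0002
```

```bash
python3 - <<'E'
from h import *
force(3); togo(-.112,0,.036)
s,im=snap('wrist','w15.png')
E
```

```text
F tool [ 0.65  0.15 -0.2 ] +- [0.66 0.42 0.2 ] effort [-2.6000e-02 -3.1805e+01 -2.3058e+01 -2.3000e-02 -1.9800e-01 -1.0000e-03] loc [-121.63   -0.54   37.09]
local TCP [-121.6   -0.5   37.1] yaw z rel deg 0.05 tilt [ 0.0312 -0.9984  0.0475] F [ 0.25  0.4  -0.14] T [ 0.026  0.033 -0.008] t 19.5 op 0.0 q [-0.31  0.2   2.05 -0.01  0.83  1.12]
tool shift/50mm [-0.011  0.03   0.19 ]
```

View pics/w15.png

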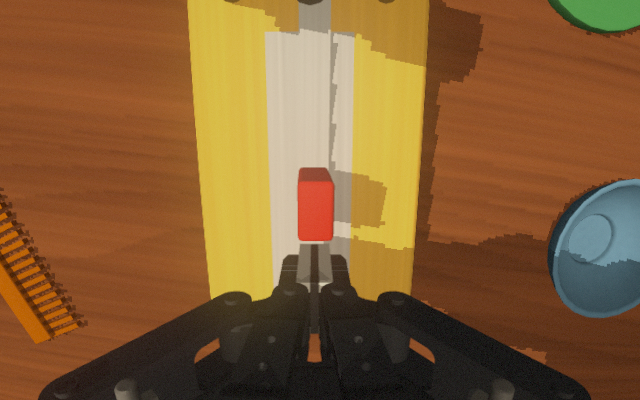

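Call:
drive_tool(
  motion=[
    [0, 0.004, 0.1, 0, 0],
    [0, 0.002, 0.06, 0, 0],
  ],
)

```text
clock: 19.75
position: [0.5072, -0.0873, 0.0591]
orientation: [-0.529, 0.444, -0.482, 0.539]
wrist_force: [-3.2, -0.9, 1.6]
opening: -0.0
```

```bash
python3 - <<'E'
from h import *
force(3)
E
```

```text
F tool [ 0.42 -0.67 -0.82] +- [0.06 0.73 1.77] effort [ 3.0000e-03 -3.2618e+01 -2.3069e+01  2.7000e-02 -2.8600e-01 -1.0000e-03] loc [-113.2    -0.42   36.98]
```

Call:
drive_tool(
  motion=[
    [0, 0.002, 0.04, 0, 0],
  ],
)

```text
clock: 20.0
position: [0.5073, -0.087, 0.0585]
orientation: [-0.53, 0.445, -0.481, 0.539]
wrist_force: [-7.4, -2.4, 5.9]
opening: 0.0002
```

```bash
python3 - <<'E'
from h import *
force(3)
E
```

```text
F tool [ 1.08 -5.23 -5.57] +- [0.27 0.67 1.33] effort [ 1.3310e+00 -3.1769e+01 -2.4805e+01  6.7800e-01 -1.5700e+00 -2.2000e-02] loc [-112.88   -0.18   36.52]
```

Call:
drive_tool(
  motion=[
    [0, -0.015, 0.04, 0, 0],
  ],
)

```text
clock: 20.25
position: [0.5075, -0.0866, 0.0587]
orientation: [-0.531, 0.446, -0.48, 0.538]
wrist_force: [-4.1, -1.2, 1.1]
opening: 0.0002
```

```bash
python3 - <<'E'
from h import *
force(3)
E
```

```text
F tool [ 0.73 -1.81 -4.6 ] +- [0.09 0.56 0.34] effort [ 1.0670e+00 -3.3366e+01 -2.5884e+01  5.6200e-01 -1.5320e+00 -2.0000e-02] loc [-112.58    0.27   36.57]
```

Call:
drive_tool(
  motion=[
    [0, -0.02, 0.05, 0, 0],
  ],
)

```text
clock: 20.5
position: [0.5079, -0.0858, 0.0587]
orientation: [-0.532, 0.447, -0.478, 0.537]
wrist_force: [-5.2, -2.5, -0.1]
opening: 0.0002
```

```bash
python3 - <<'E'
from h import *
force(3)
E
```

```text
F tool [ 1.12 -0.88 -5.54] +- [0.42 0.8  0.17] effort [ 1.0310e+00 -3.3792e+01 -2.6239e+01  5.5100e-01 -1.6220e+00 -2.5000e-02] loc [-111.98    0.92   36.67]
```

Call:
drive_tool(
  motion=[
    [0, -0.025, 0.07, 0, 0],
  ],
)

```text
clock: 20.75
position: [0.509, -0.0848, 0.0588]
orientation: [-0.533, 0.449, -0.476, 0.536]
wrist_force: [-5.7, -1.4, 0.2]
opening: 0.0002
```

```bash
python3 - <<'E'
from h import *
force(3); tool()
E
```

```text
F tool [-0.24  0.33 -5.35] +- [0.55 0.51 0.44] effort [ 8.9400e-01 -3.4296e+01 -2.6380e+01  4.9300e-01 -1.6070e+00 -2.9000e-02] loc [-110.52    1.76   36.85]
local TCP [-110.5    1.7   36.8] yaw z rel deg 0.11 tilt [ 0.0259 -0.9992  0.0294] F [-4.7  -0.54  0.79] T [-0.202  0.829 -0.036] t 20.9 op -0.0004 q [-0.29  0.23  2.01 -0.01  0.86  1.14]
```

Call:
drive_tool(
  motion=[
    [0.01, -0.025, 0.08, 0, 0],
  ],
)

```text
clock: 21.0
position: [0.5106, -0.0841, 0.0589]
orientation: [-0.534, 0.451, -0.474, 0.535]
wrist_force: [-6.9, -1.9, 0.6]
opening: 0.0003
```

```bash
python3 - <<'E'
from h import *
force(3); tool()
E
```

```text
F tool [ 0.36 -0.5  -5.84] +- [0.5  0.15 0.89] effort [ 9.6100e-01 -3.4524e+01 -2.6341e+01  5.0900e-01 -1.6080e+00 -3.0000e-02] loc [-108.6     2.09   36.95]
local TCP [-108.6    2.1   36.9] yaw z rel deg 0.12 tilt [ 0.0241 -0.9994  0.0245] F [-6.   -0.74 -0.48] T [-0.144  0.825 -0.004] t 21.15 op 0.0003 q [-0.29  0.24  2.01 -0.02  0.87  1.14]
```

Call:
drive_tool(
  motion=[
    [0, 0, -0.1, 0, 0],
    [0, -0.3, -0.04, 0, 0.3],
    [0, -0.3, 0, 0, 0.7],
    [0, -0.3, 0, 0, 0.7],
    [0, -0.1, 0.3, 0, 0.7],
    [0, 0, 0.4, 0, 0.7],
    [0, 0, 0.4, 0, 0.7],
    [0, 0, 0.4, 0, 0.7],
    [0, 0, 0.4, 0, 0.7],
    [0, 0, 0, 0, 0.7],
  ],
)

```text
clock: 22.15
position: [0.6089, -0.0699, 0.1231]
orientation: [-0.526, 0.443, -0.483, 0.541]
wrist_force: [-0.1, -0.1, 0.2]
opening: 0.0597
```

```bash
python3 - <<'E'
from h import *
s,im=snap('wrist','w16.png')
togo(0,0,.073)
c=im[100:390,220:410]; cv2.imwrite('pics/w16z.png',cv2.resize(c,None,fx=2,fy=2,interpolation=cv2.INTER_CUBIC)[:,:,::-1])
E
```

```text
local TCP [-11.3   2.5 100.7] yaw z rel deg -0.01 tilt [ 0.0285 -0.9983  0.0505] F [-0.27  0.13  0.76] T [ 0.027  0.09  -0.035] t 22.2 op 0.06 q [-0.23  0.3   1.78 -0.01  1.01  1.21]
tool shift/50mm [0.034 0.566 0.199]
```

View pics/w16z.png

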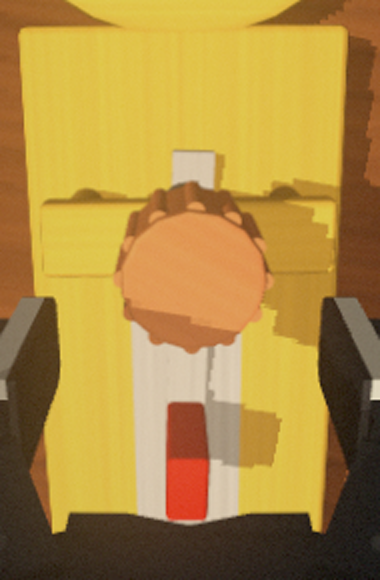

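```bash
python3 - <<'E'
from h import *
s=observe()
u=lambda a,b:(a/2+220,b/2+100)
for n,p,z in [('tipL',u(173,151),.026),('tipR',u(215,151),.026),('pl FL',u(21,29),.022),('pl FR',u(347,29),.022),('brB L',u(45,202),.067),('brB R',u(333,202),.067),('brF L',u(44,272),.067),('hF',u(187,460),.062),('hB',u(187,522),.062)]:
    print(n,(1e3*loc(atz('wrist',*p,z,s))).round(1))
E
```

```text
tipL [17.4  4.7  4. ]
tipR [17.3 -9.3  4. ]
pl FL [57.4 54.  -0. ]
pl FR [ 57.2 -53.   -0. ]
brB L [10.4 40.4 45. ]
brB R [  9.6 -39.6  45. ]
brF L [-10.1  41.8  45. ]
hF [-75.7   1.3  40. ]
hB [-99.5   1.3  40. ]
```

Call:
drive_tool(
  motion=[
    [0.03, 0.15, 0.1, -5, 0.7],
    [0, 0.15, 0.1, -4, 0.7],
    [0, 0.1, 0, 0, 0.7],
    [0, 0, 0, 0, 0.7],
  ],
)

```text
clock: 22.6
position: [0.6163, -0.07, 0.1038]
orientation: [-0.564, 0.399, -0.439, 0.575]
wrist_force: [-0.6, 0.4, 0.4]
opening: 0.0596
```

```bash
python3 - <<'E'
from h import *
togo(0,0,.073)
E
```

```text
local TCP [-2.6  1.2 81.8] yaw z rel deg 9.21 tilt [ 0.0359 -0.9983  0.0451] F [-0.64  0.4   0.45] T [0.    0.009 0.028] t 22.6 op 0.0596 q [-0.22  0.34  1.76 -0.01  0.98  1.05]
tool shift/50mm [0.025 0.179 0.039]
```

Call:
drive_tool(
  motion=[
    [0.025, 0.15, 0.035, 0, 0.7],
    [0, 0, 0, 0, 0.7],
    [0, 0, 0, 0, 0.35],
    [0, 0, 0, 0, 0.3],
    [0, 0, 0, 0, 0.3],
  ],
  squeeze=25,
)

```text
clock: 23.1
position: [0.6172, -0.0708, 0.0963]
orientation: [-0.563, 0.401, -0.439, 0.574]
wrist_force: [0.1, -2.2, -2.2]
opening: 0.0346
```

```bash
python3 - <<'E'
from h import *
togo(0,0,.073)
E
```

```text
local TCP [-1.8  0.3 74.3] yaw z rel deg 8.99 tilt [ 0.0342 -0.9984  0.0443] F [ 0.06 -2.16 -2.24] T [ 0.173 -0.003  0.004] t 23.1 op 0.0346 q [-0.22  0.35  1.76 -0.01  0.97  1.05]
tool shift/50mm [0.01  0.028 0.033]
```

Call:
drive_tool(
  motion=[
    [0, 0, 0, 5, 0.3],
    [0, 0, 0, 4, 0.3],
    [0, 0, 0, 0, 0.3],
  ],
)

```text
clock: 23.4
position: [0.6171, -0.0704, 0.0963]
orientation: [-0.525, 0.446, -0.483, 0.54]
wrist_force: [0.9, -0.3, -1.0]
opening: 0.0341
```

```bash
python3 - <<'E'
from h import *
togo(0,0,.073)
E
```

```text
local TCP [-1.8  0.6 74.3] yaw z rel deg -0.31 tilt [ 0.0261 -0.9984  0.0494] F [ 0.89 -0.28 -1.03] T [ 0.036  0.045 -0.055] t 23.4 op 0.0341 q [-0.22  0.35  1.76 -0.01  0.97  1.22]
tool shift/50mm [0.011 0.028 0.034]
```

Call:
drive_tool(
  motion=[
    [0, 0, 0, 0, 0.6],
    [0, 0, 0, 0, 0.7],
    [0, -0.1, 0, 0, 0.7],
    [0, 0, -0.45, 0, 0.7],
    [0, 0, -0.45, 0, 0.7],
    [0, 0, -0.45, 0, 0.7],
    [0, 0, -0.45, 0, 0.7],
    [0, 0, -0.45, 0, 0.3],
    [0, 0, -0.2, 0, 0],
    [0, 0, 0, 0, 0],
  ],
)

```text
clock: 24.4
position: [0.4957, -0.0893, 0.0995]
orientation: [-0.526, 0.441, -0.484, 0.543]
wrist_force: [0.4, 0.8, 0.4]
opening: 0.0165
```

```bash
python3 - <<'E'
from h import *
togo(-.117,0.001,.037); s,im=snap('wrist','w17.png')
E
```

```text
local TCP [-124.7   -0.8   77.5] yaw z rel deg 0.14 tilt [ 0.0312 -0.9978  0.0582] F [0.42 0.83 0.37] T [-0.039  0.028  0.014] t 24.4 op 0.0165 q [-0.32  0.12  2.05 -0.    0.91  1.11]
tool shift/50mm [-0.062  0.816  0.106]
```

View pics/w17.png

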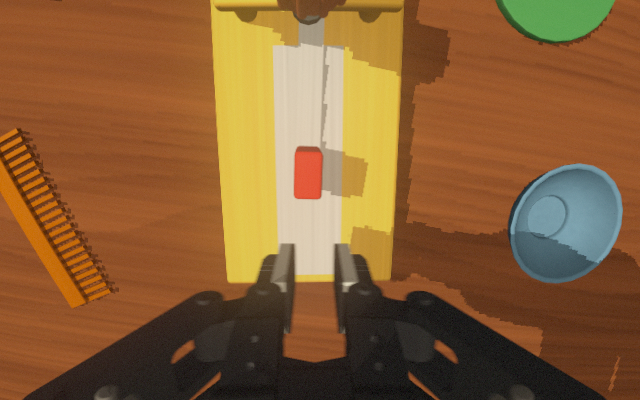

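Call:
drive_tool(
  motion=[
    [-0.06, 0.2, -0.02, 0, 0],
    [0, 0.2, -0.02, 0, 0],
    [0, 0.2, -0.02, 0, 0],
    [0, 0.15, 0, 0, 0],
    [0, 0, 0, 0, 0],
  ],
)

```text
clock: 24.95
position: [0.4993, -0.0876, 0.0594]
orientation: [-0.525, 0.439, -0.485, 0.544]
wrist_force: [-0.6, -0.2, -0.1]
opening: 0.0
```

```bash
python3 - <<'E'
from h import *
togo(-.113,0.001,.037); s,im=snap('wrist','w18.png'); force(2)
E
```

```text
local TCP [-120.8    0.3   37.4] yaw z rel deg 0.23 tilt [ 0.0327 -0.9975  0.0623] F [-0.62 -0.19 -0.1 ] T [ 0.07   0.048 -0.009] t 24.95 op 0.0 q [-0.31  0.19  2.06 -0.    0.82  1.12]
tool shift/50mm [-0.014  0.017  0.156]
F tool [-0.02 -0.22  0.02] +- [0.19 0.49 0.07] effort [-5.0000e-03 -3.1459e+01 -2.3319e+01 -7.0000e-03 -2.9700e-01  0.0000e+00] loc [-1.2031e+02  1.0000e-02  3.8470e+01]
```

View pics/w18.png

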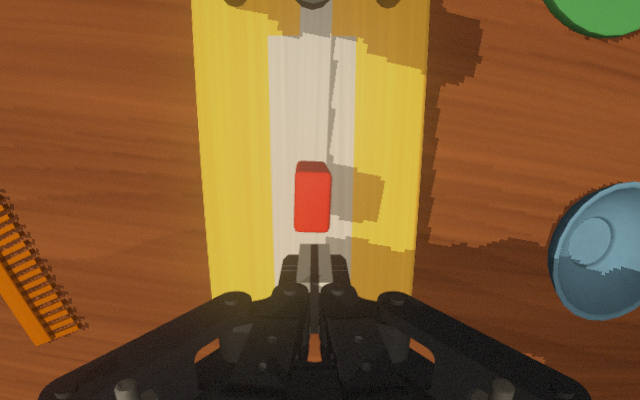

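Call:
drive_tool(
  motion=[
    [-0.01, 0.005, 0.12, 0, 0],
    [0, 0.002, 0.06, 0, 0],
    [0, -0.015, 0.05, 0, 0],
  ],
)

```text
clock: 25.4
position: [0.511, -0.0858, 0.0624]
orientation: [-0.526, 0.439, -0.485, 0.543]
wrist_force: [-7.5, -1.4, -0.6]
opening: 0.0
```

```bash
python3 - <<'E'
from h import *
force(2)
E
```

```text
F tool [ 0.24  0.42 -6.  ] +- [0.04 0.31 1.69] effort [ 1.0130e+00 -3.3804e+01 -2.6865e+01  5.7600e-01 -1.7990e+00 -2.0000e-02] loc [-109.09    0.57   40.37]
```

Call:
drive_tool(
  motion=[
    [0, -0.02, 0.05, 0, 0],
  ],
)

```text
clock: 25.6
position: [0.5111, -0.085, 0.0624]
orientation: [-0.527, 0.44, -0.484, 0.542]
wrist_force: [-6.5, -1.0, 0.1]
opening: -0.0001
```

```bash
python3 - <<'E'
from h import *
force(3)
E
```

```text
F tool [-0.12  0.13 -6.14] +- [0.14 0.46 0.26] effort [ 1.0520e+00 -3.3865e+01 -2.6995e+01  5.8500e-01 -1.8430e+00 -2.2000e-02] loc [-108.84    1.3    40.39]
```

Call:
drive_tool(
  motion=[
    [0, -0.02, 0.05, 0, 0],
  ],
)

```text
clock: 25.85
position: [0.5111, -0.0842, 0.0625]
orientation: [-0.528, 0.442, -0.482, 0.541]
wrist_force: [-5.3, -0.5, 0.2]
opening: -0.0003
```

```bash
python3 - <<'E'
from h import *
force(3)
E
```

```text
F tool [-0.02 -0.46 -6.  ] +- [0.63 0.31 0.48] effort [ 1.0320e+00 -3.3966e+01 -2.6923e+01  5.7400e-01 -1.7880e+00 -2.4000e-02] loc [-108.64    2.02   40.47]
```

Call:
drive_tool(
  motion=[
    [0.015, -0.022, 0.065, 0, 0],
  ],
)

```text
clock: 26.1
position: [0.5114, -0.084, 0.0625]
orientation: [-0.53, 0.444, -0.48, 0.54]
wrist_force: [-7.0, -1.0, 0.1]
opening: -0.0002
```

```bash
python3 - <<'E'
from h import *
force(3)
E
```

```text
F tool [ 0.1  -0.59 -7.21] +- [0.37 0.7  0.26] effort [ 1.2090e+00 -3.4318e+01 -2.7600e+01  6.6800e-01 -2.1380e+00 -2.5000e-02] loc [-108.32    2.15   40.45]
```

Call:
drive_tool(
  motion=[
    [0.015, -0.024, 0.07, 0, 0],
  ],
)

```text
clock: 26.35
position: [0.5117, -0.0837, 0.0624]
orientation: [-0.531, 0.446, -0.477, 0.539]
wrist_force: [-7.2, -2.4, 1.4]
opening: 0.0004
```

```bash
python3 - <<'E'
from h import *
force(3); tool()
E
```

```text
F tool [ 0.54 -0.81 -7.2 ] +- [0.57 0.62 0.18] effort [ 1.2410e+00 -3.4448e+01 -2.7598e+01  6.8900e-01 -2.1500e+00 -2.7000e-02] loc [-107.9     2.34   40.47]
local TCP [-107.9    2.3   40.5] yaw z rel deg 0.3 tilt [ 0.0261 -0.999   0.0367] F [-6.64 -1.19  0.65] T [-0.224  1.157 -0.016] t 26.5 op -0.0001 q [-0.29  0.22  2.01 -0.01  0.86  1.14]
```

Call:
drive_tool(
  motion=[
    [0, 0, -0.15, 0, 0],
    [0, 0, -0.15, 0, 0],
    [0, -0.5, -0.1, 0, 0],
    [0, -0.6, 0, 0, 0.3],
    [0, -0.6, 0, 0, 0.5],
    [0, -0.3, 0.5, 0, 0.5],
    [0, 0, 0.5, 0, 0.7],
    [0, 0, 0.5, 0, 0.7],
    [0, 0, 0.4, 0, 0.7],
    [0, 0, 0, 0, 0.7],
  ],
)

```text
clock: 27.5
position: [0.5891, -0.0716, 0.1772]
orientation: [-0.525, 0.439, -0.486, 0.544]
wrist_force: [0.6, -0.0, 0.6]
opening: 0.0597
```

```bash
python3 - <<'E'
from h import *
s,im=snap('wrist','w19.png'); tool()
c=im[60:390,180:460]; cv2.imwrite('pics/w19z.png',cv2.resize(c,None,fx=1.8,fy=1.8,interpolation=cv2.INTER_CUBIC)[:,:,::-1])
E
```

```text
local TCP [-31.1   3.6 154.8] yaw z rel deg 0.14 tilt [ 0.0321 -0.9976  0.0619] F [ 0.39  0.44 -0.07] T [0.01  0.08  0.004] t 27.55 op 0.0597 q [-0.24  0.19  1.8  -0.01  1.08  1.19]
```

View pics/w19z.png

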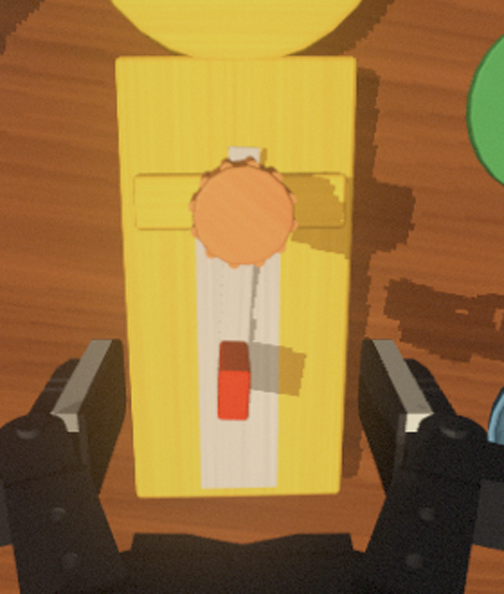

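```bash
python3 - <<'E'
from h import *
s=observe()
u=lambda a,b:(a/1.8+180,b/1.8+60)
for n,p,z in [('tipL',u(228,147),.026),('tipR',u(262,148),.026),('pl FL',u(117,58),.022),('pl FR',u(356,58),.022),('pl BL',u(137,496),.022),('pl BR',u(340,493),.022),('hF',u(233.5,370),.062),('hB',u(233.5,420),.062)]:
    print(n,(1e3*loc(atz('wrist',*p,z,s))).round(1))
snap('side','s19.png')
c=cv2.imread('pics/s19.png')[195:315,235:415]; cv2.imwrite('pics/s19z.png',cv2.resize(c,None,fx=4.4,fy=4.4,interpolation=cv2.INTER_CUBIC))
E
```

```text
tipL [18.   4.8  4. ]
tipR [ 17.5 -10.6   4. ]
pl FL [57.3 53.9  0. ]
pl FR [ 57.6 -53.    0. ]
pl BL [-164.2   53.9    0. ]
pl BR [-164.8  -54.4    0. ]
hF [-74.3   3.2  40. ]
hB [-98.    3.3  40. ]
```

View pics/s19z.png

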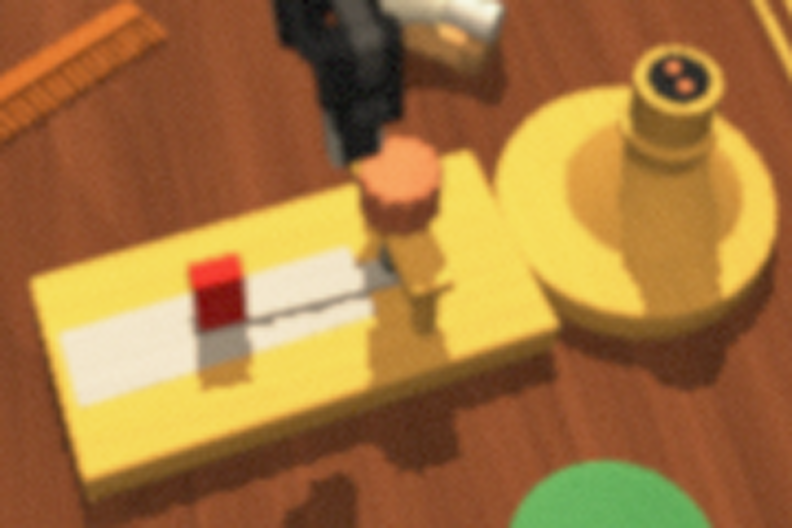

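```bash
python3 - <<'E'
from h import *
print(close_job())
E
```

```text
the job is handed in; nothing more can be done
None
```

I set the gap and handed the job in at about 27.6 s, with the gripper open and clear. I slid the gauge in first. Then I turned the copper screw clockwise in three grips, about 0.82, 0.38 and 0.16 rad, or about 1.36 rad in all.

**Tip position:** the last wrist picture puts the blade tip about 20 mm past the shoe axis. That is a raw 17.8 mm, corrected by about 2.2 mm from the plinth's edges.

**Drag:** I measured it by pushing the handle from behind with closed fingers, as a stand-in for a pull.
- **After the second grip:** the gauge slid at about 5.6 N.
- **After the third grip:** it held at about 6.1 N and the push levelled off at about 7.2 N. That means a shoe force of about 5.7 N. The gauge moved only about half a millimetre there, so the start of sliding is less certain than before.

**Checks that disagreed:**
- **Gripped drag tests:** tests with the handle gripped gave a lower shoe force, about 3 N after the second grip against 4.4 N from the push. Tool tilt was adding vertical force, so I relied on the pushes.
- **Order:** between screw turns these tests slid the gauge back and forth by a few millimetres, ending back at 20 mm.
- **Gauge angle:** it sits turned about 3° on the plinth, with the blade about 2 mm off centre under the shoe. I left it so.

I never touched the bulb, dish, comb or coaster.

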